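# Swap the parts trays at the feeder

## Robot

A 6-joint arm with a two-finger parallel gripper is mounted at the origin on a cart in front of the work surface, level with it; the furniture and walls round the work are solid. World frame = base frame: x ahead of the robot, y to its left, z up, the work surface at z = 0. Lengths are in m, angles in rad, forces in N, time in s.
With the tool pointing down it reaches from about 0.3 to 0.875 m from the base axis. Payload 6.4 kg.
Tool frame: the origin (TCP) lies at the very end of the fingers, on their centre line; the grasp point (between the pads) lies 19 mm behind it; z points along the fingers, y is the line along which they close (so a half turn about z gives the same grasp; the last joint's range is limited). The gripper opens to 85 mm and grips with 20 to 120 N. Pads are 22 mm wide; open, the fingers measure 114 mm over their backs; the gripper's body (76 mm by 85 mm) begins 54 mm behind the grasp point. The pads swing forward as they close: fully open they stand 13 mm farther back than shut.
Start: joints at [0.995, 0.181, 1.607, -0, 1.354, -0.206], TCP at [0.208, 0.536, 0.231] pointing down, gripper open.
Joint ranges: [-2.99, 2.99], [-0.89, 2.07], [0.3, 2.58], [-1.14, 4.28], [0, 2.63], [-3.12, 3.12]. Speed limits (rad/s): [2.57, 2.57, 3.01, 3.14, 3.14, 3.14].

## Interface

Orientations are given as a rotation vector (axis times angle).
In Python, from cell import ctrl gives the robot as it stands. The module is installed in compiled form; this text tells all that it offers.
- The arm moves only by the tool drive_tool, never from a script. Its argument "steps" is a list of rows, each an object of numbers: "x", "y", "z": the shift along the tool's x, y, z in mm; "rx", "ry", "rz": the turn, a rotation vector about the tool's x, y, z in degrees. A call has 1 to 5 rows; each row shifts and turns the commanded pose from where the row before left it, along the tool's axes as they then stand; what a row does not reach is not made up. A row lasts 1/10 s, in which the tool goes at most 50 mm and 8.59 degrees, less where a joint would pass 70% of its speed; a pose out of reach is approached as far as the arm can. A call with a gripper value outside its range is refused whole. "claw" is the closure, from -1 (fully open) to 1 (shut), so that 0 is half open, set as the call begins (left out, the last holds). The fingers move at their own pace and stop on an object; "squeeze" is the grip in N (left out, the last holds). Time passes only in rows, so rows that do not move let the fingers close. It gives the time, the measured TCP pose, the force, the opening and the grip force at its end, in the units of the state.
- ctrl.get_obs(): the state, without advancing time (a new reading comes with each control period).
- ctrl.camera(name): name is "scene" or "top" or "wrist"; returns a dict with "pixels" (420x560x3 uint8, red, green, blue), "fov_y" (degrees; the focal length in pixels is half the picture's height over the tangent of half this angle, whatever the lens; pixels are square), "cx", "cy" (the principal point, pixels), "xyz" and "attitude" of the camera in the world; the wrist camera has in their place "hand_eye" (4x4, takes a point from camera to tool coordinates, whose origin is the TCP and whose axes are the flange's). Camera axes: x right, y up, looking along -z (the intrinsics and any distortion apply to the point x, -y, -z); pixel columns grow to the right and rows downward; lengths in m; the calibration is good to about 2 mm. A picture is of the moment at which its call begins: read the wrist's pose just before it. There is no depth.
- ctrl.sign_off(): hands the job in; it is judged then, once.
The state is a dict: "t": time; "q": joint angles; "joint_velocities": joint speeds; "effort": joint torques, N m; "ee_pos": TCP position; "ee_rot": TCP orientation; "ft_force": force on the tool from outside, world axes, zero at the start; "torque": the same for the moment, N m; "width": finger opening in m; "grip_force": force on a finger pad.
Only numpy, scipy, OpenCV 4.12 (cv2) and the standard library are available. Lean on these libraries where they do the work, as an engineer would, in place of code of your own. Each camera call takes 0.05 s, during which the arm holds its last target. There are 200 camera calls.

## Task

Stop the feeder by setting its red-knobbed lever upright. While it is stopped, lift the grey dust cover off the green tray and lay it knob up on the black rubber mat, swap the blue and the green tray that stand in the two aluminium nests so that each lies level in the nest with its own colour of ribs, and put every loose brass bush from the table into the green tray. Then set the lever fully over to the run side, away from you, without pushing the grease tin, the tally counter or the steel gauge block about.

Things in the scene. Friction and masses are not known exactly. Their poses are not given: they have to be found in the camera images.
- feed_lever (a joint): angle of the feeder lever, rad: 0 = leaning 0.5 rad from vertical towards its base's -x (the robot side; slow feed), 0.5 = upright (stop), 1.0 = at its far end, leaning 0.5 rad towards its base's +x (run; call it fully over from 0.9). It starts between 0 and 0.2, has light friction (about 0.75 N at the knob) and stays where it is left.
- feed_lever_tip (a point): centre of the lever's red ball knob, 26 mm diameter; it moves on an arc of 80 mm radius about the hinge. The 10 mm steel rod runs from the knob to the hinge.
- feed_lever_base: fixed grey block of the lever, 70 x 50 x 25 mm, origin at the centre of its underside; the hinge axis is parallel to its y axis and passes 22 mm above the origin; the lever swings in its x-z plane.
- nest_blue: fixed aluminium nest plate with blue ribs and blue edge bands, 150 x 94 mm (x, y), 4 mm thick, origin at the centre of its underside; at each x end a rib 7 mm wide stands up to 9 mm, leaving 136 mm between the ribs. A tray lies in it with its long side along the nest's x, either way round. The green tray is in it at the start.
- nest_green: the same nest plate with green ribs and bands. The blue tray is in it at the start. The two nests may have either place, about 0.28 m apart, with about 0.1 m of free table between them, enough to set a tray down there for the moment, nearer than 0.55 m in x (a fixed vice, 74 mm high, begins behind that).
- tray_blue: loose blue plastic tray of pins (the pins are fixed in it), 0.1 kg, 64 mm (its x) by 100 mm (its y) over the walls, 30 mm high; a thin rim drawn out to 72 x 108 mm at the top does not resist the fingers. Best gripped across its 64 mm width from above, fingers outside. Origin at the centre of its underside, z up.
- tray_green: loose green plastic tray of brass bushes (those in it are fixed and do not obstruct), 0.09 kg, 60 mm (its x) by 76 mm (its y) over the walls, 24 mm high, walls and floor 2 mm, open on top once the cover is off; a thin rim drawn out to 67 x 83 mm does not resist the fingers. Best gripped across its 60 mm width. Origin at the centre of its underside, z up.
- dust_cover: loose grey plastic cover that starts on the green tray, 70 x 86 mm (x, y), 60 g; its sheet is 3 mm thick from the origin (centre of the sheet's underside) upwards, a frame 5 mm deep below it sits inside the tray walls with about 3 mm play, and a black round knob, 22 to 24 mm diameter, stands on its centre from 3 to 28 mm above the origin. Lying on the mat its origin is 8 mm above the table.
- rubber_mat: fixed black rubber mat, 150 x 120 mm (x, y), 3 mm thick, origin at the centre of its underside.
- bush_a: loose brass-coloured flanged bush, 22 mm diameter, 18 mm high, standing upright at the start; origin at the centre of its underside, z up along its axis. Absent (None) in some runs.
- bush_b: loose brass-coloured flanged bush, 22 mm diameter, 18 mm high, standing upright at the start; origin at the centre of its underside, z up along its axis. Absent (None) in some runs.
- bush_c: loose brass-coloured flanged bush, 22 mm diameter, 18 mm high, standing upright at the start; origin at the centre of its underside, z up along its axis. Absent (None) in some runs.
- grease_tin: bystander: loose round tin with a green body and pale lid, 66 mm diameter, 34 mm high, origin at the centre of its underside. Leave it where it is.
- tally_counter: bystander: loose grey hand counter, 27 x 52 x 54 mm, origin at the centre of its underside. Leave it where it is.
- gauge_block_20: bystander: loose steel gauge block, 9 x 30 x 20 mm, origin at the centre of its underside. Leave it where it is.

How it is judged:
On the way, in this order (a step that is already met when the one before it is completed fails the run):
1. the lever is upright (stop), within 0.12 rad, before the cover or the trays are moved (value of joint feed_lever between 0.38 and 0.62 rad and distance of each of dust_cover, tray_green from where it was at the start of the episode below 0.05 m and distance of tray_blue from where it was at the start of the episode below 0.07 m), for 0.2 s.
2. with the lever still upright, each tray lies in the nest of its colour, the cover on the mat and every bush in the green tray (horizontal distance between tray_blue and nest_blue below 0.013 m and angle between the y axis of tray_blue and the x axis of nest_blue, either way round below 0.18 rad and z of tray_blue in the frame of nest_blue below 0.008 m and angle between each of tray_blue, tray_green's own z axis and vertical below 0.06 rad and horizontal distance between tray_green and nest_green below 0.013 m and angle between the y axis of tray_green and the x axis of nest_green, either way round below 0.18 rad and z of tray_green in the frame of nest_green below 0.008 m and x of dust_cover in the frame of rubber_mat between -0.055 and 0.055 m and y of dust_cover in the frame of rubber_mat between -0.04 and 0.04 m and height (world z) of dust_cover below 0.014 m and angle between dust_cover's own z axis and vertical below 0.12 rad and x of bush_a in the frame of tray_green between -0.029 and 0.029 m and y of bush_a in the frame of tray_green between -0.037 and 0.037 m and z of bush_a in the frame of tray_green between -0.002 and 0.026 m and x of bush_b in the frame of tray_green between -0.029 and 0.029 m and y of bush_b in the frame of tray_green between -0.037 and 0.037 m and z of bush_b in the frame of tray_green between -0.002 and 0.026 m and x of bush_c in the frame of tray_green between -0.029 and 0.029 m and y of bush_c in the frame of tray_green between -0.037 and 0.037 m and z of bush_c in the frame of tray_green between -0.002 and 0.026 m and contact force between each of tray_blue, tray_green, dust_cover, bush_a, bush_b, bush_c and the fingers below 0.1 N and value of joint feed_lever between 0.36 and 0.64 rad), for 0.3 s.
3. the lever is fully over to run (value of joint feed_lever above 0.9 rad), for 0.2 s.
At the end, for the whole second after the job is handed in: Each tray flat in the nest of its colour (centre within 13 mm, long side along the nest within 0.18 rad); cover flat, knob up, its centre 20 mm or more inside the mat's edges; every bush inside the green tray; lever at 0.9 rad or more; all released and at rest (horizontal distance between tray_blue and nest_blue below 0.013 m and angle between the y axis of tray_blue and the x axis of nest_blue, either way round below 0.18 rad and z of tray_blue in the frame of nest_blue below 0.008 m and angle between each of tray_blue, tray_green's own z axis and vertical below 0.06 rad and horizontal distance between tray_green and nest_green below 0.013 m and angle between the y axis of tray_green and the x axis of nest_green, either way round below 0.18 rad and z of tray_green in the frame of nest_green below 0.008 m and x of dust_cover in the frame of rubber_mat between -0.055 and 0.055 m and y of dust_cover in the frame of rubber_mat between -0.04 and 0.04 m and height (world z) of dust_cover below 0.014 m and angle between dust_cover's own z axis and vertical below 0.12 rad and x of bush_a in the frame of tray_green between -0.029 and 0.029 m and y of bush_a in the frame of tray_green between -0.037 and 0.037 m and z of bush_a in the frame of tray_green between -0.002 and 0.026 m and x of bush_b in the frame of tray_green between -0.029 and 0.029 m and y of bush_b in the frame of tray_green between -0.037 and 0.037 m and z of bush_b in the frame of tray_green between -0.002 and 0.026 m and x of bush_c in the frame of tray_green between -0.029 and 0.029 m and y of bush_c in the frame of tray_green between -0.037 and 0.037 m and z of bush_c in the frame of tray_green between -0.002 and 0.026 m and contact force between each of tray_blue, tray_green, dust_cover, bush_a, bush_b, bush_c and the fingers below 0.1 N and linear speed of each of tray_blue, tray_green, dust_cover, bush_a, bush_b, bush_c below 0.03 m/s and value of joint feed_lever above 0.9 rad and velocity of joint feed_lever below 0.1 rad/s); the robot touches nothing.
It fails at once if the grease tin is pushed more than 30 mm or tipped over (distance of grease_tin from where it was at the start of the episode above 0.03 m or angle between grease_tin's own z axis and vertical above 0.6 rad).
It fails at once if the tally counter is pushed more than 30 mm or tipped over (distance of tally_counter from where it was at the start of the episode above 0.03 m or angle between tally_counter's own z axis and vertical above 0.6 rad).
It fails at once if the gauge block is pushed more than 30 mm or tipped over (distance of gauge_block_20 from where it was at the start of the episode above 0.03 m or angle between gauge_block_20's own z axis and vertical above 0.6 rad).
Of bush_a, bush_b, bush_c only 2 to 3 are there at a start; the rules pass over those that are not, and their reading is None.
At some moment in a run one of bush_a, bush_b, bush_c, tray_blue may be knocked a few centimetres aside while the robot is not near it.
Once in a run the grip may slacken for a moment while it holds something.
It also fails if it takes over 192 s, if anything falls off the work surface, if the arm or the gripper's body presses on something with over 40 N, if the wrist force passes 120 N, or if a joint passes its speed limit or range.

## Working session

There is one attempt and no reset: what is moved stays moved. The work goes in short steps, Python scripts to look and compute and a tool call to move; the robot and the scene stay as the last step left them, time stands still between calls to the robot, and variables do not carry over. Pictures are saved under pics/ and viewed, at most 14 in all, crops included, and the job is handed in when it is done.

Besides the shell and the picture viewer there is one more tool, called after ">>>" as name([rows], argument=value, ...), one row to a line, values as JSON. drive_tool: Moves the arm, as the interface text tells. Its arguments: {"type":"object","properties":{"steps":{"type":"array","items":{"type":"object","properties":{"x":{"type":"number"},"y":{"type":"number"},"z":{"type":"number"},"rx":{"type":"number"},"ry":{"type":"number"},"rz":{"type":"number"}}}},"claw":{"type":"number"},"squeeze":{"type":"number"}},"required":["steps"]}

```bash
mkdir -p pics; cat > h.py <<'E'
import numpy as np, cv2
from scipy.spatial.transform import Rotation as R
from cell import ctrl
def snap(name,fn=None):
    o=ctrl.get_obs(); c=ctrl.camera(name)
    if fn: cv2.imwrite('pics/'+fn,c['pixels'][:,:,::-1])
    return o,c
E
python3 - <<'E'
from h import *
o=ctrl.get_obs(); print(o)
for n in ['scene','top','wrist']:
    _,c=snap(n,n+'0.png'); print(n,{k:v for k,v in c.items() if k!='pixels'})
E
```

```text
{'t': 0.0, 'q': array([ 9.94695994e-01,  1.81570412e-01,  1.60801680e+00, -8.68475540e-06,
        1.35377036e+00, -2.06281217e-01]), 'joint_velocities': array([-5.98009917e-04,  6.53634970e-05,  2.19118629e-03,  6.82924407e-04,
       -1.78630176e-04,  7.16371647e-04]), 'effort': array([-4.08021906e-04, -4.44868362e+01, -3.51337373e+01, -9.92735545e-05,
        9.16380814e-03,  1.60847293e-05]), 'ee_pos': array([0.20750158, 0.53566323, 0.23036337]), 'ee_rot': array([-5.77480416e-01, -3.08738330e+00,  2.56743482e-03]), 'ft_force': array([ 0.08210773,  0.49716255, -0.90913968]), 'torque': array([-0.06652969, -0.06294152, -0.04922061]), 'grip_force': 0.0, 'width': 0.08546142091557302}
scene {'fov_y': 55.31935017246346, 'cx': 276.5125270476997, 'cy': 210.22327862493017, 'xyz': array([-0.32049854, -0.49779603,  0.70556386]), 'attitude': array([ 0.90051202, -0.53549631, -0.94792373])}
top {'fov_y': 51.15278014662558, 'cx': 285.2938182478248, 'cy': 214.21004067870172, 'xyz': array([0.31088763, 0.00309911, 1.28086794]), 'attitude': array([ 0.14983864, -0.15680892, -1.53698985])}
wrist {'fov_y': 59.31287829425905, 'cx': 275.0306027441111, 'cy': 221.6348382828243, 'hand_eye': array([[-6.46270721e-04,  9.64886296e-01,  2.62667123e-01,
         6.63398174e-02],
       [ 9.99999714e-01,  7.26799988e-04, -2.09424049e-04,
         5.06827966e-04],
       [-3.92976857e-04,  2.62666912e-01, -9.64886490e-01,
        -1.42745045e-01],
       [ 0.00000000e+00,  0.00000000e+00,  0.00000000e+00,
         1.00000000e+00]])}
```

View pics/top0.png

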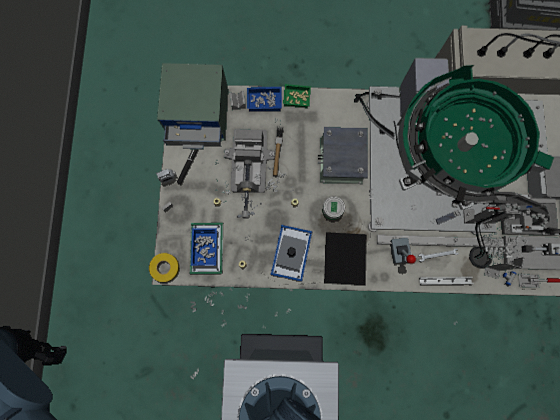

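View pics/scene0.png

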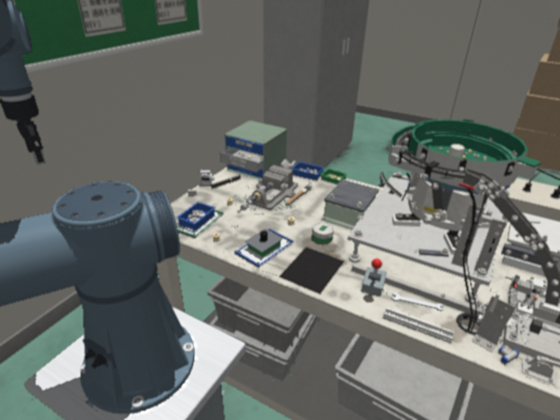

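The top view shows: blue tray in green-banded nest (207,248); covered green tray in blue nest (292,252); mat (345,259); lever knob (411,258), base (400,250); bushes (217,201), (295,202), (242,264); tin (335,208); counter (166,177); gauge block (168,207).

```bash
cat >> h.py <<'E'
def campose(o,c):
    if 'xyz' in c: return R.from_rotvec(c['attitude']).as_matrix(),np.array(c['xyz'])
    H=np.array(c['hand_eye']); T=np.eye(4); T[:3,:3]=R.from_rotvec(o['ee_rot']).as_matrix(); T[:3,3]=o['ee_pos']
    M=T@H; return M[:3,:3],M[:3,3]
def p2w(o,c,u,v,z):
    f=210/np.tan(np.radians(c['fov_y'])/2); A,p=campose(o,c)
    d=A@np.array([(u-c['cx'])/f,-(v-c['cy'])/f,-1]); return p+d*(z-p[2])/d[2]
def w2p(o,c,P):
    f=210/np.tan(np.radians(c['fov_y'])/2); A,p=campose(o,c); q=A.T@(np.array(P)-p)
    return c['cx']+f*q[0]/-q[2], c['cy']-f*q[1]/-q[2]
def state(): 
    o=ctrl.get_obs(); print('t',round(o['t'],2),'pos',o['ee_pos'].round(4),'rot',R.from_rotvec(o['ee_rot']).as_matrix().round(3).tolist(),'F',o['ft_force'].round(1),'w',round(o['width'],4),'g',o['grip_force'])
    return o
E
python3 - <<'E'
from h import *
o,c=snap('top')
for n,u,v,z in [('blue tray',207,248,.03),('knob cover',292,252,.05),('mat TL',326,234,.003),('mat TR',365,234,.003),('mat BL',325,283,.003),('mat BR',366,283,.003),('lever knob',411,258,.095),('base',400,250,.025),('b1',217,201,.018),('b2',295,202,.018),('b3',242,264,.018),('tin',335,208,.034),('tally',166,177,.05),('gauge',168,207,.02),('gnTL',193,223,.004),('gnBR',222,274,.004)]:
    print(n,p2w(o,c,u,v,z).round(3)[:2])
# red blob and brass blobs
h=cv2.cvtColor(c['pixels'],cv2.COLOR_RGB2HSV)
m=((h[...,0]<8)|(h[...,0]>172))&(h[...,1]>150)&(h[...,2]>90)
n,_,s,ce=cv2.connectedComponentsWithStats(m.astype(np.uint8))
print([(s[i],ce[i]) for i in range(1,n) if s[i][4]>8])
state()
E
```

```text
blue tray [0.454 0.222]
knob cover [ 0.448 -0.021]
mat TL [ 0.509 -0.121]
mat TR [ 0.512 -0.235]
mat BL [ 0.366 -0.119]
mat BR [ 0.369 -0.237]
lever knob [ 0.436 -0.342]
base [ 0.465 -0.332]
b1 [0.596 0.203]
b2 [ 0.599 -0.027]
b3 [0.413 0.121]
tin [ 0.581 -0.143]
tally [0.655 0.35 ]
gauge [0.573 0.346]
gnTL [0.53  0.272]
gnBR [0.383 0.179]
[(array([487, 207,  13,   2,  16], dtype=int32), array([492.0625, 207.8125])), (array([408, 255,   8,   8,  50], dtype=int32), array([411.28, 258.34])), (array([548, 279,  12,   3,  35], dtype=int32), array([553.65714286, 279.97142857]))]
t 0.2 pos [0.2076 0.5359 0.2307] rot [[-0.932, 0.361, -0.001], [0.361, 0.932, -0.001], [0.0, -0.001, -1.0]] F [-0.4 -0.2 -0.4] w 0.0857 g 0.0
```

>>> drive_tool([
  {"x": -33.3, "y": -27.1, "z": -11},
  {"x": -33.3, "y": -27.1, "z": -11},
  {"x": -33.3, "y": -27.1, "z": -11},
  {"x": -33.3, "y": -27.1, "z": -11},
  {"x": -33.3, "y": -27.1, "z": -11},
], claw=-1)

```text
schema error: expected keys x, y, z, rx, ry, rz
```

>>> drive_tool([
  {"x": -33.3, "y": -27.1, "z": -11},
  {"x": -33.3, "y": -27.1, "z": -11},
  {"x": -33.3, "y": -27.1, "z": -11},
  {"x": -33.3, "y": -27.1, "z": -11},
  {"rz": -7.1},
])

```text
schema error: expected keys x, y, z, rx, ry, rz
```

>>> drive_tool([
  {"rz": -7.1},
  {"rz": -7},
  {},
  {},
  {},
])

```text
schema error: expected keys x, y, z, rx, ry, rz
```

```bash
python3 - <<'E'
from h import *
state(); snap('wrist','w1.png')
E
```

```text
t 0.2 pos [0.2076 0.5359 0.2307] rot [[-0.932, 0.361, -0.001], [0.361, 0.932, -0.001], [0.0, -0.001, -1.0]] F [-0.4 -0.2 -0.4] w 0.0857 g 0.0
```

View pics/w1.png

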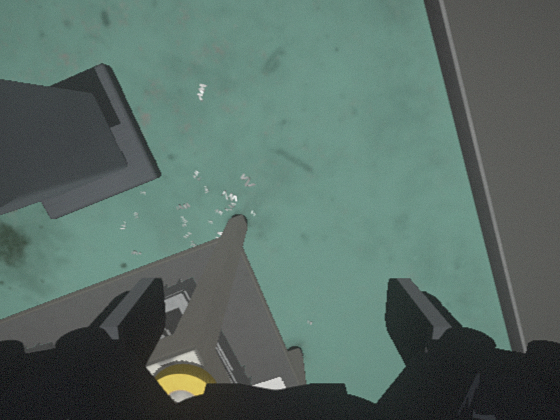

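Picture shows floor and the table corner (nothing new); resend the moves with all keys.

>>> drive_tool([
  {"x": -33.3, "y": -27.1, "z": -11, "rx": 0, "ry": 0, "rz": 0},
  {"x": -33.3, "y": -27.1, "z": -11, "rx": 0, "ry": 0, "rz": 0},
  {"x": -33.3, "y": -27.1, "z": -11, "rx": 0, "ry": 0, "rz": 0},
  {"x": -33.3, "y": -27.1, "z": -11, "rx": 0, "ry": 0, "rz": 0},
  {"x": -33.3, "y": -27.1, "z": -11, "rx": 0, "ry": 0, "rz": 0},
], claw=-1)

```text
t: 0.75
ee_pos: [0.3144, 0.3481, 0.2867]
ee_rot: [0.577, 3.088, 0.0]
ft_force: [0.9, 0.7, -0.0]
width: 0.0856
grip_force: 0.0
```

>>> drive_tool([
  {"x": -33.3, "y": -27.1, "z": -11, "rx": 0, "ry": 0, "rz": 0},
  {"x": -33.3, "y": -27.1, "z": -11, "rx": 0, "ry": 0, "rz": 0},
  {"x": -33.3, "y": -27.1, "z": -11, "rx": 0, "ry": 0, "rz": 0},
  {"x": -33.3, "y": -27.1, "z": -11, "rx": 0, "ry": 0, "rz": 0},
  {"x": 0, "y": 0, "z": 0, "rx": 0, "ry": 0, "rz": -7.1},
])

```text
t: 1.25
ee_pos: [0.402, 0.1965, 0.3319]
ee_rot: [0.392, 3.113, -0.001]
ft_force: [-0.0, 0.6, -0.0]
width: 0.0858
grip_force: 0.0
```

>>> drive_tool([
  {"x": 0, "y": 0, "z": 0, "rx": 0, "ry": 0, "rz": -7.1},
  {"x": 0, "y": 0, "z": 0, "rx": 0, "ry": 0, "rz": -7},
  {"x": 0, "y": 0, "z": 0, "rx": 0, "ry": 0, "rz": 0},
  {"x": 0, "y": 0, "z": 0, "rx": 0, "ry": 0, "rz": 0},
])

```text
t: 1.65
ee_pos: [0.399, 0.2004, 0.3302]
ee_rot: [-0.005, -3.142, 0.0]
ft_force: [0.0, 0.9, 0.8]
width: 0.0852
grip_force: 0.0
```

```bash
python3 - <<'E'
from h import *
state(); snap('wrist','w2.png')
E
```

```text
t 1.65 pos [0.399  0.2004 0.3302] rot [[-1.0, 0.003, -0.0], [0.003, 1.0, -0.0], [0.0, -0.0, -1.0]] F [0.  0.9 0.8] w 0.0852 g 0.0
```

View pics/w2.png

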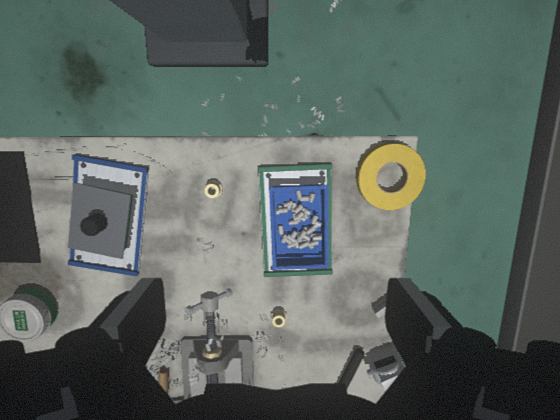

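Wrist view: blue-banded nest with covered tray, knob at (95,223); bush (212,189); green-banded nest (258–332,164–275) with blue tray; bush (279,317); tin (28,312); counter (381,362), gauge block (~380,300).

```bash
python3 - <<'E'
from h import *
o,c=snap('wrist')
cv2.imwrite('pics/w2b.png',cv2.resize(c['pixels'][140:290,40:350,::-1],None,fx=2.5,fy=2.5,interpolation=cv2.INTER_CUBIC))
for n,u,v,z in [('gn1',260,166,.004),('gn2',331,164,.004),('gn3',332,272,.004),('gn4',264,275,.004),('bn1',74,155,.004),('bn2',148,165,.004),('bn3',139,272,.004),('bn4',69,266,.004),('b3',212.5,188,.018),('b1',279,317,.018),('cknob',95,223,.05),('ring',391,176,.02)]: print(n,p2w(o,c,u,v,z)[:2].round(4))
E
```

```text
gn1 [0.3875 0.1821]
gn2 [0.3853 0.2719]
gn3 [0.5322 0.2786]
gn4 [0.5364 0.1855]
bn1 [ 0.373  -0.0513]
bn2 [0.3858 0.0404]
bn3 [0.5314 0.0145]
bn4 [ 0.5223 -0.08  ]
b3 [0.413 0.123]
b1 [0.5927 0.2059]
cknob [ 0.449  -0.0133]
ring [0.3984 0.3439]
```

View pics/w2b.png

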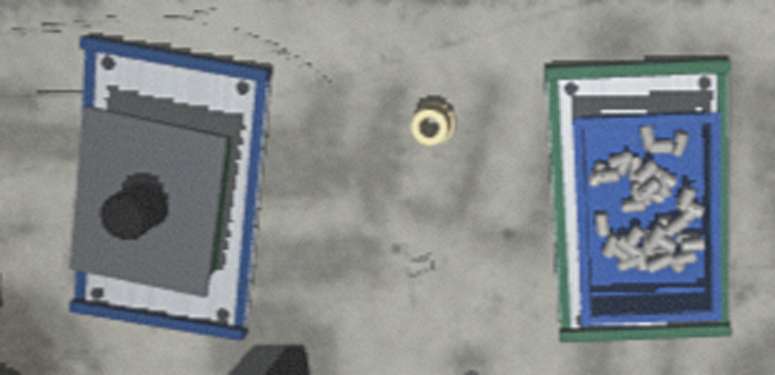

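>>> drive_tool([
  {"x": 0, "y": -48, "z": 0, "rx": 0, "ry": 0, "rz": 0},
  {"x": 0, "y": -48, "z": 0, "rx": 0, "ry": 0, "rz": 0},
  {"x": 0, "y": -48, "z": 0, "rx": 0, "ry": 0, "rz": 0},
  {"x": 0, "y": -48, "z": 0, "rx": 0, "ry": 0, "rz": 0},
  {"x": 0, "y": -48, "z": 0, "rx": 0, "ry": 0, "rz": 0},
])

```text
t: 2.25
ee_pos: [0.3988, -0.0411, 0.3305]
ee_rot: [0.001, 3.141, -0.001]
ft_force: [0.9, -0.2, -0.3]
width: 0.0857
grip_force: 0.0
```

>>> drive_tool([
  {"x": 5, "y": -48, "z": 5, "rx": 0, "ry": 0, "rz": 0},
  {"x": 5, "y": -48, "z": 5, "rx": 0, "ry": 0, "rz": 0},
  {"x": 5, "y": -48, "z": 5, "rx": 0, "ry": 0, "rz": 0},
  {"x": 5, "y": -48, "z": 5, "rx": 0, "ry": 0, "rz": 0},
  {"x": 5, "y": -48, "z": 5, "rx": 0, "ry": 0, "rz": 0},
])

```text
t: 2.75
ee_pos: [0.3737, -0.2815, 0.3053]
ee_rot: [0.003, 3.141, -0.001]
ft_force: [1.0, 0.1, 0.3]
width: 0.0856
grip_force: 0.0
```

>>> drive_tool([
  {"x": 5, "y": -48, "z": 0, "rx": 0, "ry": 0, "rz": 0},
  {"x": 0, "y": 0, "z": 0, "rx": 0, "ry": 0, "rz": 0},
  {"x": 0, "y": 0, "z": 0, "rx": 0, "ry": 0, "rz": 0},
  {"x": 0, "y": 0, "z": 0, "rx": 0, "ry": 0, "rz": 0},
], claw=-0.1)

```text
t: 3.15
ee_pos: [0.3694, -0.3266, 0.3052]
ee_rot: [0.0, -3.142, -0.001]
ft_force: [0.3, -0.4, 0.2]
width: 0.0468
grip_force: 0.0
```

```bash
python3 - <<'E'
from h import *
o=state(); o,c=snap('wrist','w3.png')
h=cv2.cvtColor(c['pixels'],cv2.COLOR_RGB2HSV)
m=((h[...,0]<8)|(h[...,0]>172))&(h[...,1]>150)&(h[...,2]>90)
n,_,s,ce=cv2.connectedComponentsWithStats(m.astype(np.uint8))
for i in range(1,n):
  if s[i][4]>100: print(s[i],ce[i],p2w(o,c,*ce[i],.097))
E
```

```text
t 3.15 pos [ 0.3694 -0.3266  0.3052] rot [[-1.0, -0.0, -0.0], [-0.0, 1.0, 0.001], [0.0, 0.001, -1.0]] F [ 0.3 -0.4  0.2] w 0.0468 g 0.0
[249 251  20  17 217] [258.35023041 260.12903226] [ 0.43929585 -0.34293581  0.097     ]
```

View pics/w3.png

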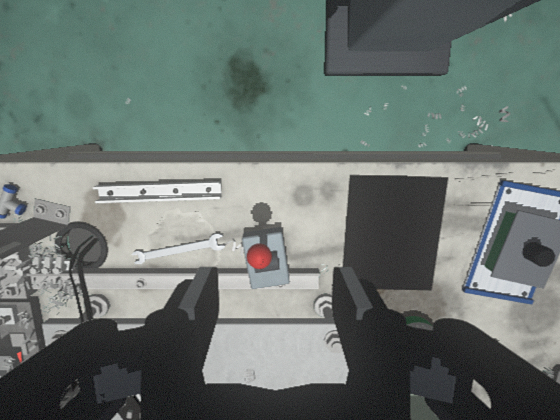

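Red knob at (258,259); base block corners about (241,228),(284,226),(290,284),(248,289); mat (346–447,177–290).

```bash
python3 - <<'E'
from h import *
o,c=snap('wrist')
P=[p2w(o,c,u,v,.025)[:2] for u,v in [(242,230),(284,226),(290,284),(249,289)]]
print(np.round(P,4),np.mean(P,0)); 
for a in range(4): print(np.linalg.norm(P[a]-P[(a+1)%4]))
for z in (.094,.1): print(p2w(o,c,258.5,259,z))
print('mat',[p2w(o,c,u,v,.003)[:2].round(4) for u,v in [(351,176),(447,178),(433,290),(343,288)]])
h=c['pixels'][215:300,225:305,::-1]; cv2.imwrite('pics/w3b.png',cv2.resize(h,None,fx=6,fy=6,interpolation=cv2.INTER_CUBIC))
E
```

```text
[[ 0.4291 -0.3653]
 [ 0.4241 -0.3151]
 [ 0.4993 -0.3071]
 [ 0.5061 -0.3583]] [ 0.46464411 -0.33641434]
0.05046196857298085
0.07559993311155623
0.051678826478964275
0.07730892557382711
[ 0.43954374 -0.34269835  0.094     ]
[ 0.43723672 -0.34241607  0.1       ]
mat [array([ 0.3674, -0.2338]), array([ 0.3698, -0.1173]), array([ 0.518 , -0.1175]), array([ 0.5152, -0.2363])]
```

View pics/w3b.png

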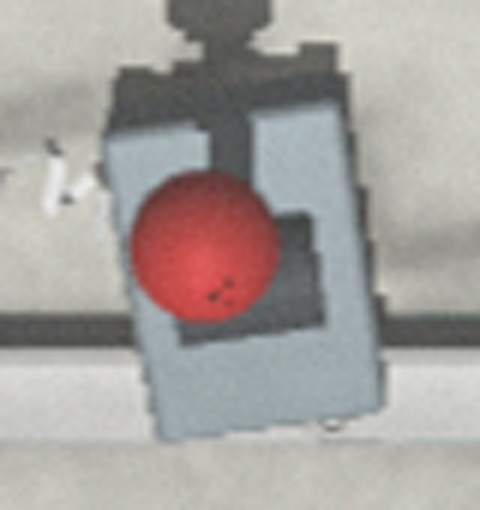

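```bash
python3 - <<'E'
from h import *
o,c=snap('wrist')
P=np.array([p2w(o,c,u,v,.025)[:2] for u,v in [(243,238.3),(282.5,231.7),(288.8,283),(252,288)]])
print(P.round(4),P.mean(0)); d=(P[2]+P[3]-P[0]-P[1])/2; print(np.linalg.norm(d),np.linalg.norm(P[1]-P[0]),np.degrees(np.arctan2(d[1],d[0])))
print(p2w(o,c,259.3,256,.096))
E
```

```text
[[ 0.4397 -0.3643]
 [ 0.4314 -0.3168]
 [ 0.4981 -0.3085]
 [ 0.505  -0.3545]] [ 0.46855478 -0.33602425]
0.06660494453706879 0.0482435587979698 7.81081872606871
[ 0.43572684 -0.34172992  0.096     ]
```

>>> drive_tool([
  {"x": -22, "y": -5, "z": 40, "rx": 0, "ry": 0, "rz": 0},
  {"x": -22, "y": -5, "z": 40, "rx": 0, "ry": 0, "rz": 0},
  {"x": -22, "y": -5, "z": 40, "rx": 0, "ry": 0, "rz": 0},
  {"x": 0, "y": 0, "z": 40, "rx": 0, "ry": 0, "rz": 0},
  {"x": 0, "y": 0, "z": 35, "rx": 0, "ry": 0, "rz": 0},
])

```text
t: 3.8
ee_pos: [0.4359, -0.341, 0.1086]
ee_rot: [0.004, -3.141, -0.001]
ft_force: [-0.2, -0.9, -0.3]
width: 0.0469
grip_force: 0.0
```

>>> drive_tool([
  {"x": 0, "y": 0, "z": 36, "rx": 0, "ry": 0, "rz": 0},
  {"x": 0, "y": 0, "z": 0, "rx": 0, "ry": 0, "rz": 0},
  {"x": 0, "y": 0, "z": 0, "rx": 0, "ry": 0, "rz": 0},
])

```text
t: 4.1
ee_pos: [0.4356, -0.3419, 0.0749]
ee_rot: [0.002, -3.141, -0.001]
ft_force: [0.3, 1.0, 1.8]
width: 0.0467
grip_force: 0.0
```

>>> drive_tool([
  {"x": 0, "y": 0, "z": 0, "rx": 0, "ry": 0, "rz": 0},
  {"x": 0, "y": 0, "z": 0, "rx": 0, "ry": 0, "rz": 0},
  {"x": 0, "y": 0, "z": 0, "rx": 0, "ry": 0, "rz": 0},
  {"x": 0, "y": 0, "z": 0, "rx": 0, "ry": 0, "rz": 0},
  {"x": 0, "y": 0, "z": 0, "rx": 0, "ry": 0, "rz": 0},
], claw=1, squeeze=20)

```text
t: 4.6
ee_pos: [0.4358, -0.3434, 0.0767]
ee_rot: [-0.001, 3.14, -0.003]
ft_force: [-2.7, 2.4, 7.4]
width: 0.0246
grip_force: 19.4
```

>>> drive_tool([
  {"x": -8.1, "y": 1.2, "z": -3.2, "rx": 0, "ry": 0, "rz": 0},
  {"x": -8.5, "y": 1.2, "z": -2.4, "rx": 0, "ry": 0, "rz": 0},
  {"x": -8.7, "y": 1.2, "z": -1.3, "rx": 0, "ry": 0, "rz": 0},
  {"x": -8, "y": 1.2, "z": -0.4, "rx": 0, "ry": 0, "rz": 0},
  {"x": 0, "y": 0, "z": 0, "rx": 0, "ry": 0, "rz": 0},
])

```text
t: 5.1
ee_pos: [0.4704, -0.3384, 0.0828]
ee_rot: [-0.002, 3.139, -0.003]
ft_force: [-0.6, 0.7, 7.8]
width: 0.0243
grip_force: 20.3
```

```bash
python3 - <<'E'
from h import *
state(); o,c=snap('scene'); 
p=w2p(o,c,[.468,-.336,.06]); u,v=map(int,p); print(p)
cv2.imwrite('pics/s4.png',cv2.resize(c['pixels'][v-50:v+50,u-60:u+60,::-1],None,fx=5,fy=5))
E
```

```text
t 5.1 pos [ 0.4704 -0.3384  0.0828] rot [[-1.0, -0.001, 0.003], [-0.001, 1.0, -0.002], [-0.003, -0.002, -1.0]] F [-0.6  0.7  7.8] w 0.0243 g 20.266763269901276
(np.float64(375.3061274770225), np.float64(265.8069203752573))
```

View pics/s4.png

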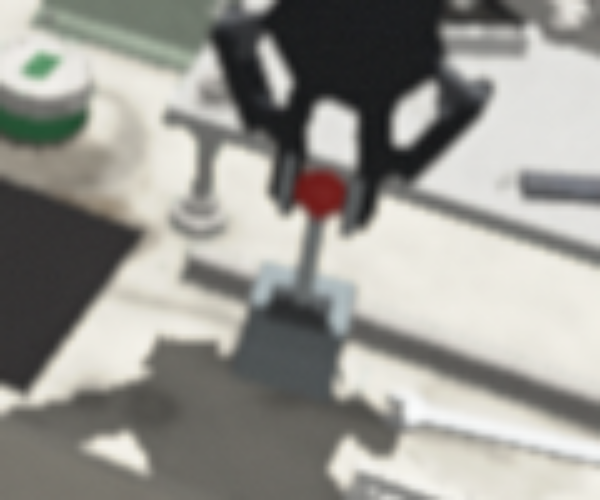

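Knob held between the fingers, rod apparently near upright. Release, go up and check.

>>> drive_tool([
  {"x": 0, "y": 0, "z": 0, "rx": 0, "ry": 0, "rz": 0},
  {"x": 0, "y": 0, "z": 0, "rx": 0, "ry": 0, "rz": 0},
  {"x": 0, "y": 0, "z": 0, "rx": 0, "ry": 0, "rz": 0},
  {"x": 0, "y": 0, "z": -30, "rx": 0, "ry": 0, "rz": 0},
  {"x": 0, "y": 0, "z": -40, "rx": 0, "ry": 0, "rz": 0},
], claw=-0.2)

```text
t: 5.65
ee_pos: [0.4669, -0.3362, 0.1495]
ee_rot: [-0.0, -3.137, -0.007]
ft_force: [0.6, 0.3, 0.4]
width: 0.0513
grip_force: 0.0
```

>>> drive_tool([
  {"x": 33, "y": 4, "z": -37, "rx": 0, "ry": 0, "rz": 0},
  {"x": 33, "y": 4, "z": -37, "rx": 0, "ry": 0, "rz": 0},
  {"x": 34, "y": 4, "z": -37, "rx": 0, "ry": 0, "rz": 0},
  {"x": 0, "y": 0, "z": -40, "rx": 0, "ry": 0, "rz": 0},
  {"x": 0, "y": 0, "z": 0, "rx": 0, "ry": 0, "rz": 0},
])

```text
t: 6.15
ee_pos: [0.3697, -0.3282, 0.3087]
ee_rot: [0.002, 3.135, -0.014]
ft_force: [1.0, -0.7, -0.2]
width: 0.0513
grip_force: 0.0
```

```bash
python3 - <<'E'
from h import *
o=state(); o,c=snap('wrist','w5.png')
h=cv2.cvtColor(c['pixels'],cv2.COLOR_RGB2HSV)
m=((h[...,0]<10)|(h[...,0]>170))&(h[...,1]>110)&(h[...,2]>50)
n,_,s,ce=cv2.connectedComponentsWithStats(m.astype(np.uint8))
for i in range(1,n):
  if s[i][4]>100: print(s[i],ce[i],p2w(o,c,s[i][0]+s[i][2]/2-.5,s[i][1]+s[i][3]/2-.5,.102))
E
```

```text
t 6.15 pos [ 0.3697 -0.3282  0.3087] rot [[-1.0, 0.001, 0.006], [0.001, 1.0, -0.009], [-0.006, -0.009, -1.0]] F [ 1.  -0.7 -0.2] w 0.0513 g 0.0
[256 273  23  23 420] [267.09047619 283.90238095] [ 0.46687407 -0.33804235  0.102     ]
```

>>> drive_tool([
  {"x": -6, "y": 44, "z": 10, "rx": 0, "ry": 0, "rz": 0},
  {"x": -6, "y": 44, "z": 10, "rx": 0, "ry": 0, "rz": 0},
  {"x": -6, "y": 44, "z": 10, "rx": 0, "ry": 0, "rz": 0},
  {"x": -6, "y": 44, "z": 10, "rx": 0, "ry": 0, "rz": 0},
  {"x": -6, "y": 44, "z": 10, "rx": 0, "ry": 0, "rz": 0},
])

```text
t: 6.7
ee_pos: [0.3981, -0.1037, 0.2504]
ee_rot: [-0.0, -3.14, -0.002]
ft_force: [1.2, 1.0, -0.3]
width: 0.0509
grip_force: 0.0
```

>>> drive_tool([
  {"x": 0, "y": 44, "z": 8, "rx": 0, "ry": 0, "rz": 0},
  {"x": 0, "y": 44, "z": 0, "rx": 0, "ry": 0, "rz": 0},
  {"x": 0, "y": 0, "z": 0, "rx": 0, "ry": 0, "rz": 0},
  {"x": 0, "y": 0, "z": 0, "rx": 0, "ry": 0, "rz": 0},
])

```text
t: 7.1
ee_pos: [0.3983, -0.0167, 0.2432]
ee_rot: [0.006, -3.14, -0.0]
ft_force: [0.2, -0.1, 0.5]
width: 0.0515
grip_force: 0.0
```

```bash
python3 - <<'E'
from h import *
o=state(); o,c=snap('wrist','w6.png')
E
```

```text
t 7.1 pos [ 0.3983 -0.0167  0.2432] rot [[-1.0, -0.004, -0.002], [-0.004, 1.0, 0.0], [0.002, 0.0, -1.0]] F [ 0.2 -0.1  0.5] w 0.0515 g 0.0
```

View pics/w6.png

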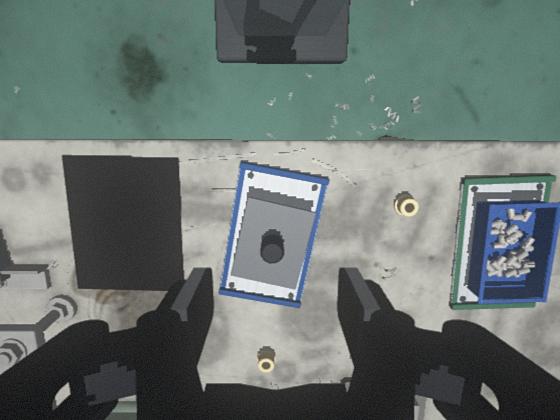

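Blue nest corners (241,162),(328,178),(302,306),(220,293); knob (272,247); cover corners (248,190),(318,210),(298,284),(232,273); bushes (405,205),(265,362); mat (64–184,155–290).

```bash
cat >> h.py <<'E'
def quad(o,c,pts,z,lab=''):
    P=np.array([p2w(o,c,u,v,z)[:2] for u,v in pts]); d=(P[2]+P[3]-P[0]-P[1])/2; e=(P[1]+P[2]-P[0]-P[3])/2
    print(lab,'c',P.mean(0).round(4),'L',np.linalg.norm(d).round(4),'W',np.linalg.norm(e).round(4),'yaw',np.degrees(np.arctan2(d[1],d[0])).round(1),np.degrees(np.arctan2(-e[0],e[1])).round(1))
E
python3 - <<'E'
from h import *
o,c=snap('wrist')
quad(o,c,[(242,163),(328,179),(300,306),(221,293)],.006,'nestb')
quad(o,c,[(248,190),(318,210),(298,284),(232,273)],.030,'cover')
print('knob',p2w(o,c,272,247,.056), 'b3',p2w(o,c,406,206,.018),'b2',p2w(o,c,265.5,365,.018))
quad(o,c,[(63,155),(179,158),(184,291),(79,289)],.003,'mat')
E
```

```text
nestb c [ 0.4542 -0.02  ] L 0.1479 W 0.0905 yaw -10.4 -10.3
cover c [ 0.4488 -0.0183] L 0.0856 W 0.0708 yaw -12.4 -13.2
knob [ 0.44680712 -0.02004941  0.056     ] b3 [0.41558739 0.11676369 0.018     ] b2 [ 0.60399036 -0.02805879  0.018     ]
mat c [ 0.4419 -0.1776] L 0.1497 W 0.1188 yaw -1.7 -1.3
```

>>> drive_tool([
  {"x": -24, "y": -1, "z": 40, "rx": 0, "ry": 0, "rz": 0},
  {"x": -25, "y": -2, "z": 40, "rx": 0, "ry": 0, "rz": 0},
  {"x": 0, "y": 0, "z": 45, "rx": 0, "ry": 0, "rz": 0},
  {"x": 0, "y": 0, "z": 45, "rx": 0, "ry": 0, "rz": 0},
  {"x": 0, "y": 0, "z": 20, "rx": 0, "ry": 0, "rz": 0},
])

```text
t: 7.7
ee_pos: [0.4448, -0.0217, 0.05]
ee_rot: [-0.005, -3.135, -0.003]
ft_force: [-0.2, 0.1, -1.0]
width: 0.0512
grip_force: 0.0
```

>>> drive_tool([
  {"x": 0, "y": 0, "z": 18, "rx": 0, "ry": 0, "rz": 0},
  {"x": 0, "y": 0, "z": 0, "rx": 0, "ry": 0, "rz": 0},
  {"x": 0, "y": 0, "z": 0, "rx": 0, "ry": 0, "rz": 0},
])

```text
t: 8.0
ee_pos: [0.4477, -0.022, 0.0362]
ee_rot: [-0.003, -3.141, -0.0]
ft_force: [-0.3, -0.9, -0.6]
width: 0.0512
grip_force: 0.0
```

>>> drive_tool([
  {"x": 0, "y": 0, "z": 0, "rx": 0, "ry": 0, "rz": 0},
  {"x": 0, "y": 0, "z": 0, "rx": 0, "ry": 0, "rz": 0},
  {"x": 0, "y": 0, "z": 0, "rx": 0, "ry": 0, "rz": 0},
  {"x": 0, "y": 0, "z": 0, "rx": 0, "ry": 0, "rz": 0},
  {"x": 0, "y": 0, "z": 0, "rx": 0, "ry": 0, "rz": 0},
], claw=1, squeeze=40)

```text
t: 8.5
ee_pos: [0.4488, -0.0214, 0.0377]
ee_rot: [-0.001, 3.139, -0.002]
ft_force: [-0.8, -1.7, 6.0]
width: 0.0216
grip_force: 39.2
```

>>> drive_tool([
  {"x": 0, "y": 0, "z": -12, "rx": 0, "ry": 0, "rz": 0},
  {"x": 0, "y": 0, "z": -15, "rx": 0, "ry": 0, "rz": 0},
  {"x": 0, "y": 0, "z": -20, "rx": 0, "ry": 0, "rz": 0},
  {"x": 0, "y": 0, "z": 0, "rx": 0, "ry": 0, "rz": 0},
])

```text
t: 8.9
ee_pos: [0.45, -0.0213, 0.0864]
ee_rot: [-0.001, 3.136, -0.003]
ft_force: [0.5, 0.1, 0.2]
width: 0.0214
grip_force: 39.5
```

>>> drive_tool([
  {"x": 2, "y": -38, "z": 0, "rx": 0, "ry": 0, "rz": 0},
  {"x": 2, "y": -39, "z": 0, "rx": 0, "ry": 0, "rz": 0},
  {"x": 2, "y": -39, "z": 0, "rx": 0, "ry": 0, "rz": 0},
  {"x": 2, "y": -39, "z": 0, "rx": 0, "ry": 0, "rz": 0},
  {"x": 0, "y": 0, "z": 15, "rx": 0, "ry": 0, "rz": 0},
])

```text
t: 9.4
ee_pos: [0.4416, -0.1813, 0.0702]
ee_rot: [0.006, 3.136, -0.008]
ft_force: [0.8, -0.2, 0.7]
width: 0.0212
grip_force: 39.6
```

>>> drive_tool([
  {"x": 0, "y": 0, "z": 20, "rx": 0, "ry": 0, "rz": 0},
  {"x": 0, "y": 0, "z": 20, "rx": 0, "ry": 0, "rz": 0},
  {"x": 0, "y": 0, "z": 7, "rx": 0, "ry": 0, "rz": 0},
  {"x": 0, "y": 0, "z": 5, "rx": 0, "ry": 0, "rz": 0},
  {"x": 0, "y": 0, "z": 0, "rx": 0, "ry": 0, "rz": 0},
])

```text
t: 9.9
ee_pos: [0.4397, -0.1755, 0.0173]
ee_rot: [0.001, -3.141, -0.001]
ft_force: [-2.0, 1.6, 4.2]
width: 0.0215
grip_force: 40.4
```

>>> drive_tool([
  {"x": 0, "y": 0, "z": 0, "rx": 0, "ry": 0, "rz": 0},
  {"x": 0, "y": 0, "z": 0, "rx": 0, "ry": 0, "rz": 0},
  {"x": 0, "y": 0, "z": 0, "rx": 0, "ry": 0, "rz": 0},
  {"x": 0, "y": 0, "z": -40, "rx": 0, "ry": 0, "rz": 0},
  {"x": 0, "y": 0, "z": -45, "rx": 0, "ry": 0, "rz": 0},
], claw=-0.2)

```text
t: 10.4
ee_pos: [0.4381, -0.1746, 0.1005]
ee_rot: [0.0, -3.137, -0.005]
ft_force: [0.6, -0.9, 0.1]
width: 0.0513
grip_force: 0.0
```

>>> drive_tool([
  {"x": 13, "y": 43, "z": -20, "rx": 0, "ry": 0, "rz": 0},
  {"x": 13, "y": 43, "z": -20, "rx": 0, "ry": 0, "rz": 0},
  {"x": 13, "y": 43, "z": -20, "rx": 0, "ry": 0, "rz": 0},
  {"x": 13, "y": 43, "z": -20, "rx": 0, "ry": 0, "rz": 0},
  {"x": 13, "y": 43, "z": -20, "rx": 0, "ry": 0, "rz": 0},
])

```text
t: 10.9
ee_pos: [0.3738, 0.0406, 0.2022]
ee_rot: [0.001, 3.141, -0.0]
ft_force: [1.1, 0.3, 0.6]
width: 0.0519
grip_force: 0.0
```

>>> drive_tool([
  {"x": 13, "y": 43, "z": 0, "rx": 0, "ry": 0, "rz": 0},
  {"x": 0, "y": 35, "z": 0, "rx": 0, "ry": 0, "rz": 0},
  {"x": 0, "y": 0, "z": 0, "rx": 0, "ry": 0, "rz": 0},
  {"x": 0, "y": 0, "z": 0, "rx": 0, "ry": 0, "rz": 0},
])

```text
t: 11.3
ee_pos: [0.3615, 0.1178, 0.2014]
ee_rot: [-0.005, 3.141, -0.0]
ft_force: [-0.1, 0.0, 0.7]
width: 0.0509
grip_force: 0.0
```

```bash
cat >> h.py <<'E'
def bush(o,c,P=None):
    "brass blobs: bounding centre -> world at top z"
    h=cv2.cvtColor(c['pixels'],cv2.COLOR_RGB2HSV)
    m=((h[...,0]>15)&(h[...,0]<33)&(h[...,1]>60)&(h[...,2]>110)).astype(np.uint8)
    m=cv2.morphologyEx(m,cv2.MORPH_CLOSE,np.ones((7,7),np.uint8))
    n,_,s,ce=cv2.connectedComponentsWithStats(m)
    for i in range(1,n):
        if s[i][4]>60: print(s[i],ce[i].round(1),p2w(o,c,*ce[i],.018).round(4)[:2])
E
python3 - <<'E'
from h import *
o=state(); o,c=snap('wrist','w7.png'); bush(o,c)
E
```

```text
t 11.3 pos [0.3615 0.1178 0.2014] rot [[-1.0, -0.003, 0.0], [-0.003, 1.0, -0.0], [-0.0, -0.0, -1.0]] F [-0.1  0.   0.7] w 0.0509 g 0.0
[ 471  196   89   85 4788] [517.4 238. ] [0.3993 0.3433]
[267 243  22  13  82] [276.8 248.9] [0.4106 0.1201]
[ 106  265   51   54 1371] [132.3 292.2] [ 0.4552 -0.0194]
```

View pics/w7.png

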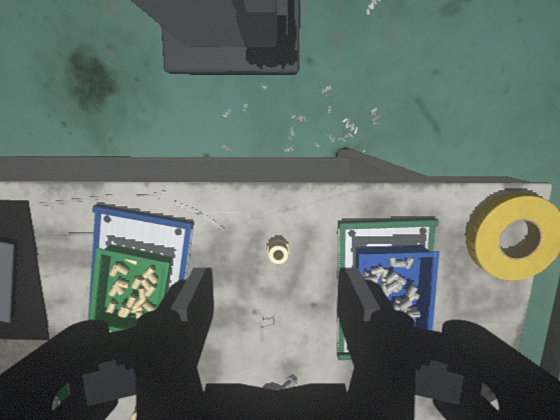

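Tray open and green visible; bush ring centre (278,255); blue tray in green nest unmoved.

```bash
python3 - <<'E'
from h import *
o,c=snap('wrist'); print(p2w(o,c,278,255,.018),p2w(o,c,137,291,.012))
A=c['pixels'];print([p2w(o,c,u,v,.028)[:2].round(4) for u,v in [(103,249),(172,257)]])
E
```

```text
[0.41678487 0.12033337 0.018     ] [ 0.45672827 -0.0181797   0.012     ]
[array([ 0.4074, -0.0384]), array([0.4151, 0.0236])]
```

>>> drive_tool([
  {"x": -27, "y": 2, "z": 40, "rx": 0, "ry": 0, "rz": 0},
  {"x": -28, "y": 0, "z": 40, "rx": 0, "ry": 0, "rz": 0},
  {"x": 0, "y": 0, "z": 45, "rx": 0, "ry": 0, "rz": 0},
  {"x": 0, "y": 0, "z": 40, "rx": 0, "ry": 0, "rz": 0},
  {"x": 0, "y": 0, "z": 20, "rx": 0, "ry": 0, "rz": 0},
])

```text
t: 11.9
ee_pos: [0.4144, 0.1175, 0.0128]
ee_rot: [-0.004, -3.136, 0.0]
ft_force: [-0.5, 0.3, 1.2]
width: 0.0513
grip_force: 0.0
```

>>> drive_tool([
  {"x": 0, "y": 0, "z": 8, "rx": 0, "ry": 0, "rz": 0},
  {"x": 0, "y": 0, "z": 0, "rx": 0, "ry": 0, "rz": 0},
  {"x": 0, "y": 0, "z": 0, "rx": 0, "ry": 0, "rz": 0},
])

```text
t: 12.2
ee_pos: [0.4179, 0.1186, 0.0093]
ee_rot: [0.001, 3.14, -0.0]
ft_force: [0.8, -0.5, 0.4]
width: 0.0512
grip_force: 0.0
```

>>> drive_tool([
  {"x": 0, "y": 0, "z": 0, "rx": 0, "ry": 0, "rz": 0},
  {"x": 0, "y": 0, "z": 0, "rx": 0, "ry": 0, "rz": 0},
  {"x": 0, "y": 0, "z": 0, "rx": 0, "ry": 0, "rz": 0},
  {"x": 0, "y": 0, "z": 0, "rx": 0, "ry": 0, "rz": 0},
  {"x": 0, "y": 0, "z": 0, "rx": 0, "ry": 0, "rz": 0},
], claw=1, squeeze=40)

```text
t: 12.7
ee_pos: [0.4179, 0.1192, 0.0097]
ee_rot: [-0.001, 3.139, -0.0]
ft_force: [-1.5, -1.1, 7.2]
width: 0.0196
grip_force: 38.8
```

>>> drive_tool([
  {"x": 0, "y": 0, "z": -30, "rx": 0, "ry": 0, "rz": 0},
  {"x": 0, "y": 0, "z": -40, "rx": 0, "ry": 0, "rz": 0},
  {"x": 0, "y": 0, "z": 0, "rx": 0, "ry": 0, "rz": 0},
])

```text
t: 13.0
ee_pos: [0.4209, 0.1194, 0.0835]
ee_rot: [-0.001, 3.131, 0.0]
ft_force: [1.1, 0.1, -0.3]
width: 0.0197
grip_force: 39.2
```

>>> drive_tool([
  {"x": 0, "y": -45, "z": 0, "rx": 0, "ry": 0, "rz": 0},
  {"x": -2, "y": -50, "z": 0, "rx": 0, "ry": 0, "rz": 0},
  {"x": -2, "y": -50, "z": 0, "rx": 0, "ry": 0, "rz": 0},
  {"x": 0, "y": 0, "z": 25, "rx": 0, "ry": 0, "rz": 0},
  {"x": 0, "y": 0, "z": 26, "rx": 0, "ry": 0, "rz": 0},
])

```text
t: 13.5
ee_pos: [0.4233, -0.0288, 0.0285]
ee_rot: [0.005, 3.135, -0.005]
ft_force: [8.1, -15.0, 98.5]
width: 0.0196
grip_force: 92.6
```

>>> drive_tool([
  {"x": 0, "y": 0, "z": 0, "rx": 0, "ry": 0, "rz": 0},
  {"x": 0, "y": 0, "z": 0, "rx": 0, "ry": 0, "rz": 0},
])

```text
t: 13.7
ee_pos: [0.4231, -0.0271, 0.0283]
ee_rot: [0.001, 3.137, -0.003]
ft_force: [2.4, -2.3, 4.9]
width: 0.0196
grip_force: 61.5
```

>>> drive_tool([
  {"x": 0, "y": 0, "z": 0, "rx": 0, "ry": 0, "rz": 0},
  {"x": 0, "y": 0, "z": 0, "rx": 0, "ry": 0, "rz": 0},
  {"x": 0, "y": 0, "z": 0, "rx": 0, "ry": 0, "rz": 0},
  {"x": 0, "y": 0, "z": -30, "rx": 0, "ry": 0, "rz": 0},
  {"x": 20, "y": 0, "z": -45, "rx": 0, "ry": 0, "rz": 0},
], claw=0)

```text
t: 14.2
ee_pos: [0.3997, -0.0252, 0.1014]
ee_rot: [0.001, -3.137, -0.003]
ft_force: [1.0, -1.0, 1.2]
width: 0.0424
grip_force: 0.0
```

>>> drive_tool([
  {"x": 20, "y": 0, "z": -45, "rx": 0, "ry": 0, "rz": 0},
  {"x": 0, "y": 0, "z": -40, "rx": 0, "ry": 0, "rz": 0},
  {"x": 0, "y": 0, "z": 0, "rx": 0, "ry": 0, "rz": 0},
  {"x": 0, "y": 0, "z": 0, "rx": 0, "ry": 0, "rz": 0},
], claw=-1)

```text
t: 14.6
ee_pos: [0.3811, -0.0258, 0.1879]
ee_rot: [-0.001, 3.139, -0.001]
ft_force: [-0.6, -0.4, -0.4]
width: 0.0856
grip_force: 0.0
```

```bash
python3 - <<'E'
from h import *
o=state(); o,c=snap('wrist','w8.png'); bush(o,c)
E
```

```text
t 14.6 pos [ 0.3811 -0.0258  0.1879] rot [[-1.0, -0.0, 0.002], [-0.0, 1.0, -0.001], [-0.002, -0.001, -1.0]] F [-0.6 -0.4 -0.4] w 0.0856 g 0.0
[ 254  243   52   66 1755] [280.8 275.3] [ 0.4515 -0.0201]
[249 288  10  12  61] [253.7 294.3] [ 0.4706 -0.0452]
```

View pics/w8.png

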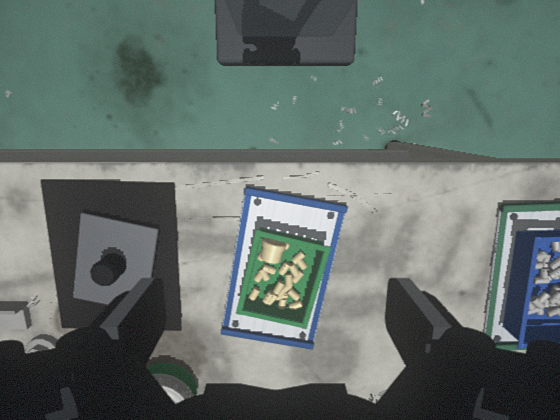

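Cover lies on the mat; the bush is in the green tray at (272,252). Tray rim corners ≈ (252,229),(329,243),(311,327),(239,314); nest (247,186),(347,205),(313,346),(223,335).

```bash
python3 - <<'E'
from h import *
o,c=snap('wrist')
quad(o,c,[(252,229),(329,243),(311,327),(239,314)],.028,'trayg')
quad(o,c,[(248,186),(347,206),(313,347),(223,335)],.006,'nestb')
quad(o,c,[(82,213),(159,226),(148,304),(74,298)],.011,'cover')
h=cv2.cvtColor(c['pixels'],cv2.COLOR_RGB2HSV)
m=((h[...,0]>50)&(h[...,0]<80)&(h[...,1]>140)); m[:200]=0;m[:,:220]=0;m[:,350:]=0;m[350:]=0
y,x=np.nonzero(m); r=cv2.minAreaRect(np.c_[x,y].astype(np.float32)); b=cv2.boxPoints(r); print(b)
b=b[np.argsort(b[:,1])]; t=b[:2][np.argsort(b[:2,0])]; w=b[2:][np.argsort(-b[2:,0])]
quad(o,c,[*t,*w],.028,'trayg auto')
E
```

```text
trayg c [ 0.4493 -0.0181] L 0.0819 W 0.0672 yaw -9.3 -11.1
nestb c [ 0.4519 -0.0181] L 0.1494 W 0.0905 yaw -10.5 -10.1
cover c [ 0.4388 -0.1717] L 0.0821 W 0.0691 yaw -12.6 -7.6
[[0. 0.]
 [0. 0.]
 [0. 0.]
 [0. 0.]]
trayg auto c [ 0.2289 -0.225 ] L 0.0 W 0.0 yaw 0.0 -0.0
```

>>> drive_tool([
  {"x": 0, "y": 0, "z": 0, "rx": 0, "ry": 0, "rz": 5.3},
  {"x": 0, "y": 0, "z": 0, "rx": 0, "ry": 0, "rz": 5.2},
  {"x": -33, "y": 10, "z": 30, "rx": 0, "ry": 0, "rz": 0},
  {"x": -33, "y": 10, "z": 40, "rx": 0, "ry": 0, "rz": 0},
  {"x": 0, "y": 0, "z": 40, "rx": 0, "ry": 0, "rz": 0},
])

```text
t: 15.2
ee_pos: [0.4502, -0.0183, 0.0774]
ee_rot: [0.286, 3.127, -0.0]
ft_force: [-0.4, -0.5, -1.0]
width: 0.0858
grip_force: 0.0
```

>>> drive_tool([
  {"x": 0, "y": 0, "z": 40, "rx": 0, "ry": 0, "rz": 0},
  {"x": 0, "y": 0, "z": 15, "rx": 0, "ry": 0, "rz": 0},
  {"x": 0, "y": 0, "z": 10, "rx": 0, "ry": 0, "rz": 0},
  {"x": 0, "y": 0, "z": 5, "rx": 0, "ry": 0, "rz": 0},
  {"x": 0, "y": 0, "z": 0, "rx": 0, "ry": 0, "rz": 0},
])

```text
t: 15.7
ee_pos: [0.447, -0.0182, 0.0089]
ee_rot: [-0.287, -3.127, -0.0]
ft_force: [-0.7, -0.0, 0.8]
width: 0.0854
grip_force: 0.0
```

>>> drive_tool([
  {"x": 0, "y": 0, "z": 0, "rx": 0, "ry": 0, "rz": 0},
  {"x": 0, "y": 0, "z": 0, "rx": 0, "ry": 0, "rz": 0},
  {"x": 0, "y": 0, "z": 0, "rx": 0, "ry": 0, "rz": 0},
  {"x": 0, "y": 0, "z": 0, "rx": 0, "ry": 0, "rz": 0},
  {"x": 0, "y": 0, "z": 0, "rx": 0, "ry": 0, "rz": 0},
], claw=1, squeeze=50)

```text
t: 16.2
ee_pos: [0.4485, -0.0186, 0.011]
ee_rot: [0.287, 3.126, -0.001]
ft_force: [-2.2, 1.0, 6.9]
width: 0.059
grip_force: 52.3
```

>>> drive_tool([
  {"x": 0, "y": 0, "z": -8, "rx": 0, "ry": 0, "rz": 0},
  {"x": 0, "y": 0, "z": -15, "rx": 0, "ry": 0, "rz": 0},
  {"x": 0, "y": 0, "z": -15, "rx": 0, "ry": 0, "rz": 0},
  {"x": 0, "y": 0, "z": 0, "rx": 0, "ry": 0, "rz": 0},
])

```text
t: 16.6
ee_pos: [0.4494, -0.0189, 0.0499]
ee_rot: [0.286, 3.123, -0.002]
ft_force: [0.5, 0.2, -1.9]
width: 0.0588
grip_force: 53.9
```

>>> drive_tool([
  {"x": 0, "y": 0, "z": 0, "rx": 0, "ry": 0, "rz": -5.3},
  {"x": 0, "y": 0, "z": 0, "rx": 0, "ry": 0, "rz": -5.2},
  {"x": 3, "y": 30, "z": 0, "rx": 0, "ry": 0, "rz": 0},
  {"x": 3, "y": 35, "z": 0, "rx": 0, "ry": 0, "rz": 0},
  {"x": 3, "y": 35, "z": 0, "rx": 0, "ry": 0, "rz": 0},
])

```text
t: 17.1
ee_pos: [0.4381, 0.0825, 0.0472]
ee_rot: [0.002, 3.141, 0.0]
ft_force: [0.7, 1.0, -1.0]
width: 0.0588
grip_force: 54.0
```

>>> drive_tool([
  {"x": 0, "y": 29, "z": 0, "rx": 0, "ry": 0, "rz": 0},
  {"x": 0, "y": 0, "z": 15, "rx": 0, "ry": 0, "rz": 0},
  {"x": 0, "y": 0, "z": 15, "rx": 0, "ry": 0, "rz": 0},
  {"x": 0, "y": 0, "z": 7, "rx": 0, "ry": 0, "rz": 0},
  {"x": 0, "y": 0, "z": 0, "rx": 0, "ry": 0, "rz": 0},
])

```text
t: 17.6
ee_pos: [0.4373, 0.1107, 0.0094]
ee_rot: [0.0, -3.139, -0.0]
ft_force: [0.0, 0.5, -1.3]
width: 0.059
grip_force: 54.0
```

>>> drive_tool([
  {"x": 0, "y": 0, "z": 3, "rx": 0, "ry": 0, "rz": 0},
  {"x": 0, "y": 0, "z": 2, "rx": 0, "ry": 0, "rz": 0},
  {"x": 0, "y": 0, "z": 0, "rx": 0, "ry": 0, "rz": 0},
])

```text
t: 17.9
ee_pos: [0.439, 0.1105, 0.007]
ee_rot: [0.0, 3.141, -0.0]
ft_force: [-6.6, 0.5, 14.4]
width: 0.0587
grip_force: 55.7
```

>>> drive_tool([
  {"x": 0, "y": 0, "z": 0, "rx": 0, "ry": 0, "rz": 0},
  {"x": 0, "y": 0, "z": 0, "rx": 0, "ry": 0, "rz": 0},
  {"x": 0, "y": 0, "z": 0, "rx": 0, "ry": 0, "rz": 0},
  {"x": 0, "y": 0, "z": 0, "rx": 0, "ry": 0, "rz": 0},
  {"x": 0, "y": 0, "z": -30, "rx": 0, "ry": 0, "rz": 0},
], claw=-1)

```text
t: 18.4
ee_pos: [0.435, 0.1106, 0.0327]
ee_rot: [-0.0, -3.134, -0.0]
ft_force: [-0.3, 0.8, 0.6]
width: 0.0854
grip_force: 0.0
```

>>> drive_tool([
  {"x": 20, "y": 0, "z": -40, "rx": 0, "ry": 0, "rz": 0},
  {"x": 20, "y": 30, "z": -40, "rx": 0, "ry": 0, "rz": 0},
  {"x": 19, "y": 45, "z": -40, "rx": 0, "ry": 0, "rz": 0},
  {"x": 0, "y": 45, "z": -30, "rx": 0, "ry": 0, "rz": 0},
  {"x": 0, "y": 0, "z": 0, "rx": 0, "ry": 0, "rz": 0},
])

```text
t: 18.9
ee_pos: [0.3869, 0.2201, 0.1766]
ee_rot: [-0.008, 3.133, 0.006]
ft_force: [1.0, 0.5, 0.5]
width: 0.0853
grip_force: 0.0
```

>>> drive_tool([
  {"x": 0, "y": 0, "z": 0, "rx": 0, "ry": 0, "rz": 0},
  {"x": 0, "y": 0, "z": 0, "rx": 0, "ry": 0, "rz": 0},
])

```text
t: 19.1
ee_pos: [0.384, 0.215, 0.1708]
ee_rot: [-0.0, -3.139, 0.001]
ft_force: [-0.6, -1.3, -0.7]
width: 0.0854
grip_force: 0.0
```

```bash
python3 - <<'E'
from h import *
o=state(); o,c=snap('wrist','w9.png'); bush(o,c)
E
```

```text
t 19.1 pos [0.384  0.215  0.1708] rot [[-1.0, 0.0, -0.002], [0.0, 1.0, -0.001], [0.002, -0.001, -1.0]] F [-0.6 -1.3 -0.7] w 0.0854 g 0.0
[ 380  175  102   96 6058] [431.4 222.2] [0.3986 0.3453]
[ 132  235   54   68 1534] [165.4 266.2] [0.4376 0.1212]
[129 245  19  13 154] [137.1 250.8] [0.4236 0.0983]
```

View pics/w9.png

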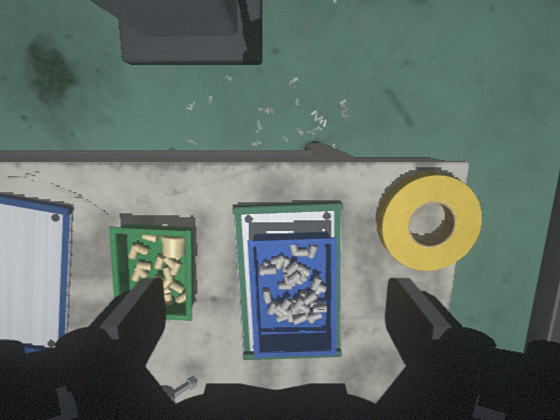

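Blue tray rim corners ≈ (247,235),(339,236),(339,357),(244,357); green nest (235,205),(342,203),(341,353),(243,357); bush lies in the green tray at (172,246).

```bash
cat >> h.py <<'E'
def colorrect(o,c,lo,hi,box,z,lab,smin=120):
    h=cv2.cvtColor(c['pixels'],cv2.COLOR_RGB2HSV); m=cv2.inRange(h,(lo,smin,30),(hi,255,255))
    k=np.zeros_like(m); x0,x1,y0,y1=box; k[y0:y1,x0:x1]=m[y0:y1,x0:x1]
    k=cv2.morphologyEx(k,cv2.MORPH_OPEN,np.ones((3,3),np.uint8)); n,L,s,_=cv2.connectedComponentsWithStats(k); i=1+np.argmax(s[1:,4])
    y,x=np.nonzero(L==i); P=np.array([p2w(o,c,a,b,z)[:2] for a,b in zip(x,y)],np.float32)
    r=cv2.minAreaRect(P); print(lab,s[i],r); return r
E
python3 - <<'E'
from h import *
o,c=snap('wrist')
quad(o,c,[(247,235),(339,236),(339,357),(244,357)],.034,'trayb')
quad(o,c,[(235,205),(342,203),(341,353),(243,357)],.006,'nestg')
colorrect(o,c,100,125,(220,360,190,380),.034,'blue')
colorrect(o,c,50,85,(90,205,200,340),.024,'green')
colorrect(o,c,50,85,(225,360,190,380),.006,'greennest',80)
E
```

```text
trayb c [0.4603 0.2293] L 0.1107 W 0.0778 yaw -0.0 -0.4
nestg c [0.4594 0.2288] L 0.1478 W 0.0925 yaw 1.7 1.8
blue [ 249  238   88  120 3084] ((0.4614717364311218, 0.23072348535060883), (0.1070142313838005, 0.07047215104103088), 2.094290018081665)Traceback (most recent call last):
  File "<stdin>", line 6, in <module>
  File "h.py", line 35, in colorrect
    k=cv2.morphologyEx(k,cv2.MORPH_OPEN,np.ones((3,3),np.uint8)); n,L,s,_=cv2.connectedComponentsWithStats(k); i=1+np.argmax(s[1:,4])
                                                                                                                   ~~~~~~~~~^^^^^^^^^
    return _wrapfunc(a, 'argmax', axis=axis, out=out, **kwds)
    return bound(*args, **kwds)
ValueError: attempt to get argmax of an empty sequence
```

>>> drive_tool([
  {"x": -38, "y": 7, "z": 25, "rx": 0, "ry": 0, "rz": 0},
  {"x": -39, "y": 8, "z": 35, "rx": 0, "ry": 0, "rz": 0},
  {"x": 0, "y": 0, "z": 40, "rx": 0, "ry": 0, "rz": -2},
  {"x": 0, "y": 0, "z": 30, "rx": 0, "ry": 0, "rz": 0},
  {"x": 0, "y": 0, "z": 15, "rx": 0, "ry": 0, "rz": 0},
])

```text
t: 19.7
ee_pos: [0.4569, 0.2282, 0.0245]
ee_rot: [0.051, -3.134, 0.003]
ft_force: [-0.3, 0.1, -0.1]
width: 0.0856
grip_force: 0.0
```

>>> drive_tool([
  {"x": 0, "y": 0, "z": 10, "rx": 0, "ry": 0, "rz": 0},
  {"x": 0, "y": 0, "z": 6, "rx": 0, "ry": 0, "rz": 0},
  {"x": 0, "y": 0, "z": 0, "rx": 0, "ry": 0, "rz": 0},
])

```text
t: 20.0
ee_pos: [0.4594, 0.2298, 0.0125]
ee_rot: [0.054, -3.14, 0.0]
ft_force: [0.2, 0.5, -0.7]
width: 0.0854
grip_force: 0.0
```

>>> drive_tool([
  {"x": 0, "y": 0, "z": 0, "rx": 0, "ry": 0, "rz": 0},
  {"x": 0, "y": 0, "z": 0, "rx": 0, "ry": 0, "rz": 0},
  {"x": 0, "y": 0, "z": 0, "rx": 0, "ry": 0, "rz": 0},
  {"x": 0, "y": 0, "z": 0, "rx": 0, "ry": 0, "rz": 0},
  {"x": 0, "y": 0, "z": 0, "rx": 0, "ry": 0, "rz": 0},
], claw=1, squeeze=60)

```text
t: 20.5
ee_pos: [0.4608, 0.2307, 0.0144]
ee_rot: [-0.055, 3.138, 0.001]
ft_force: [-0.9, -0.4, 7.0]
width: 0.0637
grip_force: 66.7
```

>>> drive_tool([
  {"x": 0, "y": 0, "z": -10, "rx": 0, "ry": 0, "rz": 0},
  {"x": 0, "y": 0, "z": -25, "rx": 0, "ry": 0, "rz": 0},
  {"x": 0, "y": 0, "z": -30, "rx": 0, "ry": 0, "rz": 0},
  {"x": 0, "y": 0, "z": 0, "rx": 0, "ry": 0, "rz": 0},
])

```text
t: 20.9
ee_pos: [0.4626, 0.2312, 0.0824]
ee_rot: [-0.056, 3.133, 0.003]
ft_force: [0.6, 0.5, -1.0]
width: 0.0636
grip_force: 66.2
```

>>> drive_tool([
  {"x": 3, "y": -30, "z": 0, "rx": 0, "ry": 0, "rz": 0},
  {"x": 3, "y": -45, "z": 0, "rx": 0, "ry": 0, "rz": 0},
  {"x": 3, "y": -45, "z": 0, "rx": 0, "ry": 0, "rz": 0},
  {"x": 3, "y": -45, "z": 0, "rx": 0, "ry": 0, "rz": 0},
  {"x": 3, "y": -45, "z": 0, "rx": 0, "ry": 0, "rz": 0},
])

```text
t: 21.4
ee_pos: [0.4512, 0.0185, 0.0778]
ee_rot: [0.056, -3.141, -0.0]
ft_force: [0.6, -0.0, -0.5]
width: 0.0637
grip_force: 66.2
```

>>> drive_tool([
  {"x": 3, "y": -39, "z": 0, "rx": 0, "ry": 0, "rz": 0},
  {"x": 0, "y": 0, "z": 0, "rx": 0, "ry": 0, "rz": 6.2},
  {"x": 0, "y": 0, "z": 0, "rx": 0, "ry": 0, "rz": 6.2},
  {"x": 0, "y": 0, "z": 0, "rx": 0, "ry": 0, "rz": 0},
  {"x": 0, "y": 0, "z": 0, "rx": 0, "ry": 0, "rz": 0},
])

```text
t: 21.9
ee_pos: [0.45, -0.0189, 0.0778]
ee_rot: [-0.28, -3.129, -0.0]
ft_force: [-0.3, 0.6, -1.2]
width: 0.0632
grip_force: 66.3
```

```bash
python3 - <<'E'
from h import *
o=state(); print('yaw',np.degrees(np.arctan2(*R.from_rotvec(o['ee_rot']).as_matrix()[[0,1],1]*[-1,1])))
E
```

```text
t 21.9 pos [ 0.45   -0.0189  0.0778] rot [[-0.984, 0.177, -0.0], [0.177, 0.984, 0.0], [0.0, 0.0, -1.0]] F [-0.3  0.6 -1.2] w 0.0632 g 66.34167909622192
yaw -10.214905530286778
```

>>> drive_tool([
  {"x": -3, "y": 0, "z": 20, "rx": 0, "ry": 0, "rz": 0},
  {"x": 0, "y": 0, "z": 20, "rx": 0, "ry": 0, "rz": 0},
  {"x": 0, "y": 0, "z": 12, "rx": 0, "ry": 0, "rz": 0},
  {"x": 0, "y": 0, "z": 5, "rx": 0, "ry": 0, "rz": 0},
  {"x": 0, "y": 0, "z": 0, "rx": 0, "ry": 0, "rz": 0},
])

```text
t: 22.4
ee_pos: [0.4527, -0.0193, 0.0204]
ee_rot: [-0.282, -3.127, -0.0]
ft_force: [-1.0, 0.8, -0.6]
width: 0.0634
grip_force: 66.4
```

>>> drive_tool([
  {"x": 0, "y": 0, "z": 3, "rx": 0, "ry": 0, "rz": 0},
  {"x": 0, "y": 0, "z": 2, "rx": 0, "ry": 0, "rz": 0},
  {"x": 0, "y": 0, "z": 0, "rx": 0, "ry": 0, "rz": 0},
])

```text
t: 22.7
ee_pos: [0.4535, -0.0197, 0.0162]
ee_rot: [0.284, 3.128, -0.0]
ft_force: [0.2, 0.0, -0.5]
width: 0.0632
grip_force: 66.4
```

>>> drive_tool([
  {"x": 0, "y": 0, "z": 2, "rx": 0, "ry": 0, "rz": 0},
  {"x": 0, "y": 0, "z": 0, "rx": 0, "ry": 0, "rz": 0},
  {"x": 0, "y": 0, "z": 0, "rx": 0, "ry": 0, "rz": 0},
])

```text
t: 23.0
ee_pos: [0.4537, -0.0198, 0.0144]
ee_rot: [0.284, 3.128, -0.0]
ft_force: [-1.0, -0.5, 4.6]
width: 0.0635
grip_force: 66.9
```

>>> drive_tool([
  {"x": 0, "y": 0, "z": 0, "rx": 0, "ry": 0, "rz": 0},
  {"x": 0, "y": 0, "z": 0, "rx": 0, "ry": 0, "rz": 0},
  {"x": 0, "y": 0, "z": 0, "rx": 0, "ry": 0, "rz": 0},
  {"x": 0, "y": 0, "z": 0, "rx": 0, "ry": 0, "rz": 0},
  {"x": 0, "y": 0, "z": -25, "rx": 0, "ry": 0, "rz": 0},
], claw=-1)

```text
t: 23.5
ee_pos: [0.4505, -0.0189, 0.0367]
ee_rot: [-0.284, -3.122, -0.002]
ft_force: [-1.3, 0.2, 0.5]
width: 0.0856
grip_force: 0.0
```

>>> drive_tool([
  {"x": 25, "y": 0, "z": -45, "rx": 0, "ry": 0, "rz": 0},
  {"x": 25, "y": 0, "z": -45, "rx": 0, "ry": 0, "rz": 0},
  {"x": 20, "y": 0, "z": -40, "rx": 0, "ry": 0, "rz": 0},
  {"x": 0, "y": 0, "z": 0, "rx": 0, "ry": 0, "rz": 0},
  {"x": 0, "y": 0, "z": 0, "rx": 0, "ry": 0, "rz": 0},
])

```text
t: 24.0
ee_pos: [0.3865, -0.0075, 0.1676]
ee_rot: [0.284, 3.125, -0.002]
ft_force: [-0.1, -0.4, -0.4]
width: 0.0851
grip_force: 0.0
```

```bash
python3 - <<'E'
from h import *
o=state(); o,c=snap('wrist','w10.png')
h=cv2.cvtColor(c['pixels'],cv2.COLOR_RGB2HSV)
print(h[[300,250,235]][:,[230,280,320]])
u,v=w2p(o,c,[.453,-.0185,.034]); print(u,v); u0=int(u)
colorrect(o,c,100,125,(u0-48,u0+48,200,400),.034,'blue')
E
```

```text
t 24.0 pos [ 0.3865 -0.0075  0.1676] rot [[-0.984, 0.18, 0.004], [0.18, 0.984, -0.001], [-0.004, -0.001, -1.0]] F [-0.1 -0.4 -0.4] w 0.0851 g 0.0
[[[110  56 186]
  [  0   1 196]
  [109 138 155]]

 [[111  33 224]
  [112 104  88]
  [110 142 187]]

 [[112  82 208]
  [110  96 162]
  [110 144 193]]]
275.9685512230453 289.7667952898244
blue [ 227  230   96  121 3823] ((0.4554908573627472, -0.020212721079587936), (0.08162515610456467, 0.10765377432107925), 79.58504486083984)
```

>>> drive_tool([
  {"x": 0, "y": 0, "z": 0, "rx": 0, "ry": 0, "rz": -5.2},
  {"x": 0, "y": 0, "z": 0, "rx": 0, "ry": 0, "rz": -5.2},
  {"x": -18, "y": 40, "z": 15, "rx": 0, "ry": 0, "rz": 0},
  {"x": -18, "y": 40, "z": 20, "rx": 0, "ry": 0, "rz": 0},
  {"x": -17, "y": 38, "z": 25, "rx": 0, "ry": 0, "rz": 0},
])

```text
t: 24.55
ee_pos: [0.4393, 0.1119, 0.1043]
ee_rot: [-0.002, -3.14, -0.0]
ft_force: [0.7, -0.8, 1.1]
width: 0.0855
grip_force: 0.0
```

>>> drive_tool([
  {"x": 0, "y": 0, "z": 30, "rx": 0, "ry": 0, "rz": 0},
  {"x": 0, "y": 0, "z": 20, "rx": 0, "ry": 0, "rz": 0},
  {"x": 0, "y": 0, "z": 0, "rx": 0, "ry": 0, "rz": 0},
  {"x": 0, "y": 0, "z": 0, "rx": 0, "ry": 0, "rz": 0},
])

```text
t: 24.95
ee_pos: [0.4377, 0.1107, 0.055]
ee_rot: [0.0, -3.138, -0.0]
ft_force: [-0.4, 0.2, 0.3]
width: 0.0852
grip_force: 0.0
```

```bash
python3 - <<'E'
from h import *
o=state(); o,c=snap('top','t2.png')
cv2.imwrite('pics/t2c.png',cv2.resize(c['pixels'][160:310,140:440,::-1],None,fx=2.6,fy=2.6,interpolation=cv2.INTER_CUBIC))
E
```

```text
t 24.95 pos [0.4377 0.1107 0.055 ] rot [[-1.0, -0.0, -0.004], [-0.0, 1.0, 0.0], [0.004, 0.0, -1.0]] F [-0.4  0.2  0.3] w 0.0852 g 0.0
```

>>> drive_tool([
  {"x": 0, "y": 0, "z": 20, "rx": 0, "ry": 0, "rz": 0},
  {"x": 0, "y": 0, "z": 15, "rx": 0, "ry": 0, "rz": 0},
  {"x": 0, "y": 0, "z": 8, "rx": 0, "ry": 0, "rz": 0},
  {"x": 0, "y": 0, "z": 5, "rx": 0, "ry": 0, "rz": 0},
  {"x": 0, "y": 0, "z": 0, "rx": 0, "ry": 0, "rz": 0},
])

```text
t: 25.5
ee_pos: [0.439, 0.1105, 0.0085]
ee_rot: [0.0, 3.141, -0.0]
ft_force: [-0.1, -0.3, -0.3]
width: 0.0855
grip_force: 0.0
```

>>> drive_tool([
  {"x": 0, "y": 0, "z": 0, "rx": 0, "ry": 0, "rz": 0},
  {"x": 0, "y": 0, "z": 0, "rx": 0, "ry": 0, "rz": 0},
  {"x": 0, "y": 0, "z": 0, "rx": 0, "ry": 0, "rz": 0},
  {"x": 0, "y": 0, "z": 0, "rx": 0, "ry": 0, "rz": 0},
  {"x": 0, "y": 0, "z": 0, "rx": 0, "ry": 0, "rz": 0},
], claw=1, squeeze=50)

```text
t: 26.0
ee_pos: [0.4396, 0.1107, 0.0096]
ee_rot: [-0.0, 3.14, -0.0]
ft_force: [-3.1, -1.1, 8.6]
width: 0.0589
grip_force: 51.8
```

>>> drive_tool([
  {"x": 0, "y": 0, "z": -8, "rx": 0, "ry": 0, "rz": 0},
  {"x": 0, "y": 0, "z": -15, "rx": 0, "ry": 0, "rz": 0},
  {"x": 0, "y": 0, "z": -20, "rx": 0, "ry": 0, "rz": 0},
  {"x": 0, "y": 0, "z": 0, "rx": 0, "ry": 0, "rz": 0},
])

```text
t: 26.4
ee_pos: [0.4411, 0.1108, 0.054]
ee_rot: [-0.001, 3.136, -0.0]
ft_force: [0.2, 0.3, -0.7]
width: 0.0582
grip_force: 53.9
```

>>> drive_tool([
  {"x": -6, "y": 30, "z": 0, "rx": 0, "ry": 0, "rz": 0},
  {"x": -6, "y": 40, "z": 0, "rx": 0, "ry": 0, "rz": 0},
  {"x": -6, "y": 49, "z": 0, "rx": 0, "ry": 0, "rz": 0},
  {"x": 0, "y": 0, "z": 0, "rx": 0, "ry": 0, "rz": -2},
  {"x": 0, "y": 0, "z": 0, "rx": 0, "ry": 0, "rz": 0},
])

```text
t: 26.9
ee_pos: [0.4561, 0.2309, 0.0506]
ee_rot: [0.06, -3.14, 0.0]
ft_force: [-0.5, -0.5, -0.9]
width: 0.0584
grip_force: 54.1
```

>>> drive_tool([
  {"x": -2, "y": 0, "z": 15, "rx": 0, "ry": 0, "rz": 0},
  {"x": 0, "y": 0, "z": 10, "rx": 0, "ry": 0, "rz": 0},
  {"x": 0, "y": 0, "z": 8, "rx": 0, "ry": 0, "rz": 0},
  {"x": 0, "y": 0, "z": 0, "rx": 0, "ry": 0, "rz": 0},
  {"x": 0, "y": 0, "z": 0, "rx": 0, "ry": 0, "rz": 0},
])

```text
t: 27.4
ee_pos: [0.4586, 0.2293, 0.0182]
ee_rot: [0.054, -3.14, 0.0]
ft_force: [0.3, 0.3, -1.1]
width: 0.0588
grip_force: 54.1
```

>>> drive_tool([
  {"x": 0, "y": 0, "z": 2.5, "rx": 0, "ry": 0, "rz": 0},
  {"x": 0, "y": 0, "z": 2, "rx": 0, "ry": 0, "rz": 0},
  {"x": 0, "y": 0, "z": 1, "rx": 0, "ry": 0, "rz": 0},
  {"x": 0, "y": 0, "z": 0, "rx": 0, "ry": 0, "rz": 0},
])

```text
t: 27.8
ee_pos: [0.4591, 0.2298, 0.0137]
ee_rot: [-0.056, 3.141, -0.0]
ft_force: [-2.8, -1.4, 6.6]
width: 0.0589
grip_force: 54.9
```

>>> drive_tool([
  {"x": 0, "y": 0, "z": 0, "rx": 0, "ry": 0, "rz": 0},
  {"x": 0, "y": 0, "z": 0, "rx": 0, "ry": 0, "rz": 0},
  {"x": 0, "y": 0, "z": 0, "rx": 0, "ry": 0, "rz": 0},
  {"x": 0, "y": 0, "z": 0, "rx": 0, "ry": 0, "rz": 0},
  {"x": 0, "y": 0, "z": -25, "rx": 0, "ry": 0, "rz": 0},
], claw=-1)

```text
t: 28.3
ee_pos: [0.456, 0.229, 0.0353]
ee_rot: [0.055, -3.135, 0.002]
ft_force: [0.5, -0.7, -0.3]
width: 0.0857
grip_force: 0.0
```

>>> drive_tool([
  {"x": 0, "y": 0, "z": -45, "rx": 0, "ry": 0, "rz": 0},
  {"x": 0, "y": 0, "z": -45, "rx": 0, "ry": 0, "rz": 0},
  {"x": 0, "y": 0, "z": -50, "rx": 0, "ry": 0, "rz": 2},
  {"x": 0, "y": 0, "z": -10, "rx": 0, "ry": 0, "rz": 0},
  {"x": 0, "y": 0, "z": 0, "rx": 0, "ry": 0, "rz": 0},
])

```text
t: 28.8
ee_pos: [0.4604, 0.2302, 0.1904]
ee_rot: [-0.001, 3.136, 0.002]
ft_force: [0.1, -1.1, -1.0]
width: 0.0855
grip_force: 0.0
```

```bash
python3 - <<'E'
from h import *
o=state(); o,c=snap('wrist','w11.png'); bush(o,c)
print(w2p(o,c,[.46,.23,.028]),w2p(o,c,[.594,.204,.018]))
E
```

```text
t 28.8 pos [0.4604 0.2302 0.1904] rot [[-1.0, -0.0, 0.005], [-0.0, 1.0, 0.001], [-0.005, 0.001, -1.0]] F [ 0.1 -1.1 -1. ] w 0.0855 g 0.0
[ 363   75  101  103 6502] [413.5 125.6] [0.3987 0.3454]
[ 248  163   59   74 1797] [282.3 200.7] [0.4621 0.2373]
[261 164  14   9  91] [267.4 168. ] [0.4336 0.2245]
[246 177  19  14 156] [254.1 183.1] [0.4466 0.213 ]
[239 326  21  21 225] [249.  336.5] [0.5967 0.2057]
[  0 335  20   6  74] [  9.3 337.7] [ 0.5976 -0.0266]
(np.float64(273.8926057929798), np.float64(200.83770080014756)) (np.float64(247.1783848786889), np.float64(334.12386367760337))
```

View pics/w11.png

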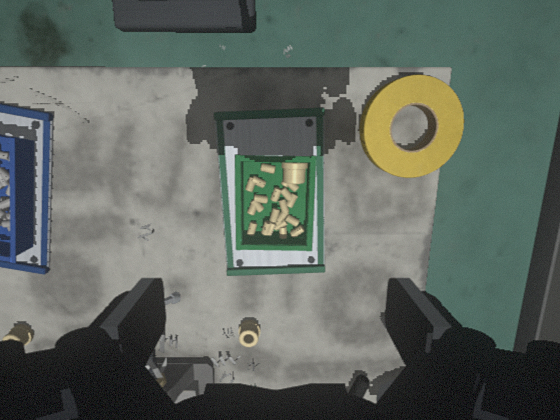

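Green tray sits in the green nest with the bush at (294,174); loose bush ring at (248,338); vice edge at (214,360); counter ≈(375,380).

```bash
python3 - <<'E'
from h import *
o,c=snap('wrist')
quad(o,c,[(236,155),(313,157),(312,247),(237,249)],.028,'tray')
quad(o,c,[(219,113),(324,108),(324,270),(229,274)],.006,'nest')
print('b1',p2w(o,c,249,338,.018),'vice',p2w(o,c,214,360,.05),p2w(o,c,214,360,.074),'counter',p2w(o,c,375,380,.054),'bush in tray',p2w(o,c,294,174,.015))
E
```

```text
tray c [0.4597 0.23  ] L 0.0789 W 0.0638 yaw -0.1 0.1
nest c [0.4577 0.2296] L 0.1468 W 0.0894 yaw 1.7 2.6
b1 [0.59427916 0.20535511 0.018     ] vice [0.59558006 0.17671181 0.05      ] [0.57822718 0.18128734 0.074     ] counter [0.61314582 0.31852087 0.054     ] bush in tray [0.43669094 0.24668636 0.015     ]
```

```bash
python3 - <<'E'
from h import *
o=state(); print(o['q'].round(3))
E
```

```text
t 28.9 pos [0.458  0.2296 0.1866] rot [[-1.0, -0.0, -0.002], [-0.0, 1.0, -0.0], [0.002, -0.0, -1.0]] F [-0.3 -0.4 -0.8] w 0.0855 g 0.0
[ 0.233  0.088  1.806 -0.     1.249 -1.339]
```

>>> drive_tool([
  {"x": -45, "y": -8, "z": 0, "rx": 0, "ry": 0, "rz": 0},
  {"x": -45, "y": -8, "z": 0, "rx": 0, "ry": 0, "rz": 0},
  {"x": -46, "y": -8, "z": 0, "rx": 0, "ry": 0, "rz": 0},
  {"x": 0, "y": 0, "z": 0, "rx": 0, "ry": 0, "rz": 8.5},
  {"x": 0, "y": 0, "z": 0, "rx": 0, "ry": 0, "rz": 8.5},
], claw=-0.1)

```text
t: 29.4
ee_pos: [0.5941, 0.2048, 0.1832]
ee_rot: [-0.474, -3.099, 0.003]
ft_force: [-1.0, 0.2, 0.5]
width: 0.0469
grip_force: 0.0
```

>>> drive_tool([
  {"x": 0, "y": 0, "z": 0, "rx": 0, "ry": 0, "rz": 8.5},
  {"x": 0, "y": 0, "z": 0, "rx": 0, "ry": 0, "rz": 8.5},
  {"x": 0, "y": 0, "z": 0, "rx": 0, "ry": 0, "rz": 8.5},
  {"x": 0, "y": 0, "z": 0, "rx": 0, "ry": 0, "rz": 8.5},
  {"x": 0, "y": 0, "z": 0, "rx": 0, "ry": 0, "rz": 8.5},
])

```text
t: 29.9
ee_pos: [0.5931, 0.2055, 0.1842]
ee_rot: [-1.565, -2.719, 0.005]
ft_force: [0.4, -0.1, 0.2]
width: 0.0469
grip_force: 0.0
```

>>> drive_tool([
  {"x": 0, "y": 0, "z": 0, "rx": 0, "ry": 0, "rz": 8.5},
  {"x": 0, "y": 0, "z": 0, "rx": 0, "ry": 0, "rz": 8.5},
  {"x": 0, "y": 0, "z": 0, "rx": 0, "ry": 0, "rz": 8.5},
  {"x": 0, "y": 0, "z": 0, "rx": 0, "ry": 0, "rz": 5},
  {"x": 0, "y": 0, "z": 0, "rx": 0, "ry": 0, "rz": 0},
])

```text
t: 30.4
ee_pos: [0.5932, 0.2055, 0.1846]
ee_rot: [-2.22, -2.219, 0.006]
ft_force: [-0.2, -0.1, 0.5]
width: 0.0471
grip_force: 0.0
```

>>> drive_tool([
  {"x": 0, "y": 0, "z": 0, "rx": 0, "ry": 0, "rz": 0},
  {"x": 0, "y": 0, "z": 0, "rx": 0, "ry": 0, "rz": 0},
])

```text
t: 30.6
ee_pos: [0.5942, 0.2057, 0.1866]
ee_rot: [-2.218, -2.223, 0.002]
ft_force: [0.5, 0.8, 0.1]
width: 0.0469
grip_force: 0.0
```

```bash
python3 - <<'E'
from h import *
o=state(); o,c=snap('wrist','w12.png'); bush(o,c)
print(w2p(o,c,[.595,.205,.018]),w2p(o,c,[.595,.205,0]))
u,v=map(int,w2p(o,c,[.595,.205,.018]))
g=cv2.cvtColor(c['pixels'],cv2.COLOR_RGB2GRAY)
s=g[v-22:v+22:2,u-28:u+28:2]; print('\n'.join(''.join(f'{int(a)//10:3d}' for a in r) for r in s))
E
```

```text
t 30.6 pos [0.5942 0.2057 0.1866] rot [[-0.002, 1.0, -0.002], [1.0, 0.002, -0.0], [-0.0, -0.002, -1.0]] F [0.5 0.8 0.1] w 0.0469 g 0.0
[   0    0   83   80 4023] [45.9 44.3] [0.4166 0.3299]
[277 188  15  25 164] [285.4 199. ] [0.603  0.2081]
[313 300   8  24 152] [315.8 312.4] [0.6325 0.0999]
(np.float64(276.0525107058393), np.float64(202.51507169035926)) (np.float64(276.03387598434455), np.float64(198.3109931855745))
 17 18 18 18 18 18 18 18 18 18 18 18 18 18 18 17 17 17 18 18 18 18 18 17 18 18 18 18
 17 17 17 18 18 18 18 18 18 18 18 17 17 17 18 18 18 17 18 18 17 18 18 18 17 18 17 18
 17 17 16 17 18 17 17 18 18 18 18 18 17 17 17 17 17 17 18 18 18 18 18 18 18 17 17 17
  8  8 13 17 17 18 17 18 19  9  8  8 14 18 18 18 17 17 17 18 17 18 18 17 17 17 16 17
  7  8  8  8  8  8  8  8  9  9  9  9  9  9  9 17 23 23 17 14 18 18 17 17 17 17 16 16
  8  8  8  8  8  8  9  9  9  9  9  9  9 10 10 11 12 12 18 23 18 18 17 17 17 17 16 16
  7  7  7  8  8  8  8  8  9  9  9 10 10  9  9  9 10 16 13 11 22 20 17 17 17 17 16 16
  7  7  8  8  8  8  8  9  8  9  8  9  9 10 10 10 10 23 22 20 13 21 19 17 17 17 16 1
[... 491 characters left out ...]
21 17 17 16 15 15 15
  7  8  8  7  8  8  8  8  8  9  9  9 10 10 10 10  9 14 21 22 22 18 17 16 16 16 14 15
  8  8  8  7  8  8  9  8  9  8  9  9  9 10 10 10 10 23 22 22 18 17 17 16 16 15 15 14
 13  7 12 16 16 16  8  8  8  9  9  9  9  8 10 10 10 20 18 18 18 18 17 17 16 16 15 14
 16 16 16 17 16 17 16 17  9  9  9  9  9  9 15 19 18 18 18 18 18 18 17 17 16 16 15 15
 17 17 17 16 17 17 17 18 18 17 18 18 18 18 19 19 18 18 16 17 18 17 17 17 17 16 16 16
 17 17 17 17 17 17 17 17 18 18 18 18 17 18 19 18 15 16 18 18 15 18 17 17 17 17 17 16
 18 18 18 17 17 18 18 18 18 18 18 18 18 18 18 16 18 18 17 16 17 18 18 17 17 17 17 16
 17 18 17 18 18 18 18 18 18 18 18 18 18 18 18 18 17 17 18 18 16 18 17 17 17 17 16 16
```

>>> drive_tool([
  {"x": 1, "y": 3, "z": 40, "rx": 0, "ry": 0, "rz": 0},
  {"x": 0, "y": 0, "z": 45, "rx": 0, "ry": 0, "rz": 0},
  {"x": 0, "y": 0, "z": 40, "rx": 0, "ry": 0, "rz": 0},
  {"x": 0, "y": 0, "z": 25, "rx": 0, "ry": 0, "rz": 0},
  {"x": 0, "y": 0, "z": 15, "rx": 0, "ry": 0, "rz": 0},
])

```text
t: 31.15
ee_pos: [0.5959, 0.2065, 0.0199]
ee_rot: [-2.219, -2.221, 0.005]
ft_force: [0.7, 0.3, 0.3]
width: 0.0467
grip_force: 0.0
```

>>> drive_tool([
  {"x": 0, "y": 0, "z": 8, "rx": 0, "ry": 0, "rz": 0},
  {"x": 0, "y": 0, "z": 5, "rx": 0, "ry": 0, "rz": 0},
  {"x": 0, "y": 0, "z": 0, "rx": 0, "ry": 0, "rz": 0},
])

```text
t: 31.45
ee_pos: [0.5984, 0.2069, 0.0105]
ee_rot: [2.22, 2.221, 0.002]
ft_force: [-0.3, 0.2, 0.7]
width: 0.0469
grip_force: 0.0
```

>>> drive_tool([
  {"x": 0, "y": 0, "z": 0, "rx": 0, "ry": 0, "rz": 0},
  {"x": 0, "y": 0, "z": 0, "rx": 0, "ry": 0, "rz": 0},
  {"x": 0, "y": 0, "z": 0, "rx": 0, "ry": 0, "rz": 0},
  {"x": 0, "y": 0, "z": 0, "rx": 0, "ry": 0, "rz": 0},
  {"x": 0, "y": 0, "z": 0, "rx": 0, "ry": 0, "rz": 0},
], claw=1, squeeze=40)

```text
t: 31.95
ee_pos: [0.599, 0.207, 0.0115]
ee_rot: [2.22, 2.221, 0.003]
ft_force: [-1.1, 0.0, 5.9]
width: 0.0196
grip_force: 39.0
```

>>> drive_tool([
  {"x": 0, "y": 0, "z": -20, "rx": 0, "ry": 0, "rz": 0},
  {"x": 0, "y": 0, "z": -40, "rx": 0, "ry": 0, "rz": 0},
  {"x": 0, "y": 0, "z": -20, "rx": 0, "ry": 0, "rz": 0},
  {"x": 0, "y": 0, "z": 0, "rx": 0, "ry": 0, "rz": 0},
])

```text
t: 32.35
ee_pos: [0.6007, 0.2073, 0.0942]
ee_rot: [2.218, 2.219, 0.01]
ft_force: [0.7, 0.5, -0.9]
width: 0.0191
grip_force: 39.1
```

>>> drive_tool([
  {"x": 3, "y": -35, "z": 0, "rx": 0, "ry": 0, "rz": 0},
  {"x": 3, "y": -45, "z": 0, "rx": 0, "ry": 0, "rz": 0},
  {"x": 4, "y": -45, "z": 0, "rx": 0, "ry": 0, "rz": 0},
  {"x": 0, "y": -11, "z": 15, "rx": 0, "ry": 0, "rz": 0},
  {"x": 0, "y": 0, "z": 20, "rx": 0, "ry": 0, "rz": 0},
])

```text
t: 32.85
ee_pos: [0.4593, 0.2171, 0.0542]
ee_rot: [-2.219, -2.223, 0.001]
ft_force: [0.8, -0.0, 0.0]
width: 0.0192
grip_force: 39.2
```

>>> drive_tool([
  {"x": 0, "y": 0, "z": 10, "rx": 0, "ry": 0, "rz": 0},
  {"x": 0, "y": 0, "z": 7, "rx": 0, "ry": 0, "rz": 0},
  {"x": 0, "y": 0, "z": 0, "rx": 0, "ry": 0, "rz": 0},
  {"x": 0, "y": 0, "z": 0, "rx": 0, "ry": 0, "rz": 0},
])

```text
t: 33.25
ee_pos: [0.4623, 0.2167, 0.0379]
ee_rot: [2.222, 2.221, 0.0]
ft_force: [0.6, -0.2, 0.1]
width: 0.0191
grip_force: 39.2
```

>>> drive_tool([
  {"x": 0, "y": 0, "z": 6, "rx": 0, "ry": 0, "rz": 0},
  {"x": 0, "y": 0, "z": 5, "rx": 0, "ry": 0, "rz": 0},
  {"x": 0, "y": 0, "z": 0, "rx": 0, "ry": 0, "rz": 0},
  {"x": 0, "y": 0, "z": 0, "rx": 0, "ry": 0, "rz": 0},
])

```text
t: 33.65
ee_pos: [0.4616, 0.2167, 0.0267]
ee_rot: [-2.221, -2.221, 0.001]
ft_force: [-0.4, -0.1, 0.2]
width: 0.0193
grip_force: 39.2
```

>>> drive_tool([
  {"x": 0, "y": 0, "z": 0, "rx": 0, "ry": 0, "rz": 0},
  {"x": 0, "y": 0, "z": 0, "rx": 0, "ry": 0, "rz": 0},
  {"x": 0, "y": 0, "z": -25, "rx": 0, "ry": 0, "rz": 0},
  {"x": 0, "y": 0, "z": -40, "rx": 0, "ry": 0, "rz": 0},
  {"x": 0, "y": 0, "z": -40, "rx": 0, "ry": 0, "rz": 0},
], claw=0.4)

```text
t: 34.15
ee_pos: [0.4611, 0.2166, 0.1327]
ee_rot: [-2.221, -2.221, 0.002]
ft_force: [1.2, 0.6, -0.1]
width: 0.0256
grip_force: 0.0
```

>>> drive_tool([
  {"x": -48, "y": 25, "z": -20, "rx": 0, "ry": 0, "rz": 0},
  {"x": -48, "y": 25, "z": -20, "rx": 0, "ry": 0, "rz": 0},
  {"x": -48, "y": 25, "z": -20, "rx": 0, "ry": 0, "rz": 0},
  {"x": -48, "y": 25, "z": 0, "rx": 0, "ry": 0, "rz": 0},
  {"x": -40, "y": 25, "z": 0, "rx": 0, "ry": 0, "rz": 0},
], claw=-0.1)

```text
t: 34.65
ee_pos: [0.576, 0.0056, 0.1853]
ee_rot: [2.22, 2.22, 0.002]
ft_force: [-0.7, 0.0, -0.5]
width: 0.0471
grip_force: 0.0
```

>>> drive_tool([
  {"x": 0, "y": 10, "z": 0, "rx": 0, "ry": 0, "rz": 0},
  {"x": 0, "y": 0, "z": 0, "rx": 0, "ry": 0, "rz": 0},
  {"x": 0, "y": 0, "z": 0, "rx": 0, "ry": 0, "rz": 0},
])

```text
t: 34.95
ee_pos: [0.5841, 0.0086, 0.1834]
ee_rot: [-2.22, -2.221, 0.001]
ft_force: [0.2, -0.2, -1.0]
width: 0.0467
grip_force: 0.0
```

```bash
python3 - <<'E'
from h import *
o=state(); o,c=snap('wrist','w13.png'); bush(o,c)
u,v=map(int,w2p(o,c,[.6,-.027,.018])); print(u,v)
g=cv2.cvtColor(c['pixels'],cv2.COLOR_RGB2GRAY)
s=g[v-24:v+24:2,u-28:u+28:2]; print('\n'.join(''.join(f'{int(a)//10:3d}' for a in r) for r in s))
E
```

```text
t 34.95 pos [0.5841 0.0086 0.1834] rot [[-0.001, 1.0, -0.001], [1.0, 0.001, 0.001], [0.001, -0.001, -1.0]] F [ 0.2 -0.2 -1. ] w 0.0467 g 0.0
[335  45  11  36 286] [339.6  61.2] [0.6341 0.1206]
[ 394  164  119   22 1615] [452.4 174.4] [0.7324 0.0328]
[287 226  21  25 248] [297.  238.1] [ 0.6034 -0.0231]
293 242
 17 17 17 17 17 18 18 18 18 18 18 18 18 18 18 18 18 18 18 17 16 15 15 15 15 15 15 15
 17 17 18 17 18 18 18 18 19 19 18 19 18 18 18 17 17 18 18 17 16 15 15 15 15 15 15 15
 18 18 18 18 18 18 18 18 18 18 18 18 18 19 18 18 17 17 17 17 17 16 15 13 14 14 14 14
 18 18 18 18 18 18 18 18 18 18 18 18 18 15 11 11 10 10 17 17 17 16 15 14 14 14 14 15
 17 18 18 18 18 18 18 18 18 18 19 11 11 11 16 22 24 22 14 14 17 17 16 15 14 15 15 15
 18 18 18 18 18 18 18 19 19 19 12  9  9 13 14 13 12 16 20 23 15 17 16 16 15 16 16 16
 18 18 18 18 18 18 19 19 19 12  9 10 10  9  9  9  8  9  9 15 24 18 17 17 17 16 16 17
 18 18 18 18 19 19 19 19 19  9  9 10  9  9 15 17 19 19 17 11 16 22 17 17 17 17 17 17
 19 19 19 18 19 18 19 19 19  9  9 10  9 18 22 22 22 22 22 22 15 21 18 18 17 17 17 17
 19 19 19 18 18 19 18 1
[... 551 characters left out ...]
18 18 18 17 17 17 17
 18 19 19 18 18 17 18 18 18 18 18 18 18 17 20 21 22 22 20 18 18 18 18 18 17 17 17 17
 19 18 18 18 18 18 18 18 18 17 17 18 18 18 18 18 18 18 18 18 18 18 18 17 17 17 17 16
 18 18 18 18 18 18 18 18 18 18 18 18 18 18 18 18 18 18 18 18 19 18 18 17 17 17 16 17
 19 18 18 18 18 18 18 18 18 18 18 18 19 18 18 18 18 18 18 18 18 19 18 18 17 18 17 17
 18 18 18 18 18 18 18 18 19 18 18 18 18 18 18 18 19 18 18 18 18 18 18 18 18 18 17 16
 19 19 18 18 18 18 18 18 18 18 18 18 19 19 18 19 18 18 18 18 18 18 18 18 18 18 18 18
 19 19 19 18 18 18 18 18 18 18 18 18 18 19 18 18 18 18 18 18 18 17 17 18 17 18 18 19
 18 18 19 18 18 18 18 18 18 18 18 18 18 18 18 18 18 18 18 18 18 18 18 18 18 18 18 18
```

>>> drive_tool([
  {"x": -35, "y": 19, "z": 25, "rx": 0, "ry": 0, "rz": 0},
  {"x": 0, "y": 0, "z": 45, "rx": 0, "ry": 0, "rz": 0},
  {"x": 0, "y": 0, "z": 45, "rx": 0, "ry": 0, "rz": 0},
  {"x": 0, "y": 0, "z": 30, "rx": 0, "ry": 0, "rz": 0},
  {"x": 0, "y": 0, "z": 15, "rx": 0, "ry": 0, "rz": 0},
])

```text
t: 35.5
ee_pos: [0.6008, -0.0251, 0.0206]
ee_rot: [-2.215, -2.22, 0.005]
ft_force: [-0.8, -0.4, 0.3]
width: 0.047
grip_force: 0.0
```

>>> drive_tool([
  {"x": 0, "y": 0, "z": 8, "rx": 0, "ry": 0, "rz": 0},
  {"x": 0, "y": 0, "z": 5, "rx": 0, "ry": 0, "rz": 0},
  {"x": 0, "y": 0, "z": 0, "rx": 0, "ry": 0, "rz": 0},
])

```text
t: 35.8
ee_pos: [0.6047, -0.0271, 0.0119]
ee_rot: [2.22, 2.221, 0.001]
ft_force: [-0.6, 0.1, -0.7]
width: 0.0468
grip_force: 0.0
```

>>> drive_tool([
  {"x": 0, "y": 0, "z": 0, "rx": 0, "ry": 0, "rz": 0},
  {"x": 0, "y": 0, "z": 0, "rx": 0, "ry": 0, "rz": 0},
  {"x": 0, "y": 0, "z": 0, "rx": 0, "ry": 0, "rz": 0},
  {"x": 0, "y": 0, "z": 0, "rx": 0, "ry": 0, "rz": 0},
  {"x": 0, "y": 0, "z": 0, "rx": 0, "ry": 0, "rz": 0},
], claw=1, squeeze=40)

```text
t: 36.3
ee_pos: [0.6051, -0.0276, 0.0125]
ee_rot: [2.22, 2.22, 0.002]
ft_force: [-1.5, 0.1, 6.6]
width: 0.0189
grip_force: 38.9
```

>>> drive_tool([
  {"x": 0, "y": 0, "z": -20, "rx": 0, "ry": 0, "rz": 0},
  {"x": 0, "y": 0, "z": -40, "rx": 0, "ry": 0, "rz": 0},
  {"x": 0, "y": 0, "z": -25, "rx": 0, "ry": 0, "rz": 0},
  {"x": 0, "y": 0, "z": 0, "rx": 0, "ry": 0, "rz": 0},
])

```text
t: 36.7
ee_pos: [0.6073, -0.0282, 0.1011]
ee_rot: [2.216, 2.216, 0.007]
ft_force: [0.5, -0.1, 0.1]
width: 0.0189
grip_force: 39.1
```

>>> drive_tool([
  {"x": 0, "y": -45, "z": 0, "rx": 0, "ry": 0, "rz": 0},
  {"x": 20, "y": -40, "z": 0, "rx": 0, "ry": 0, "rz": 0},
  {"x": 30, "y": -35, "z": 0, "rx": 0, "ry": 0, "rz": 0},
  {"x": 45, "y": -13, "z": 0, "rx": 0, "ry": 0, "rz": 0},
  {"x": 45, "y": 0, "z": 0, "rx": 0, "ry": 0, "rz": 0},
])

```text
t: 37.2
ee_pos: [0.4681, 0.1134, 0.0951]
ee_rot: [-2.222, -2.218, 0.002]
ft_force: [1.3, -0.3, 0.1]
width: 0.0192
grip_force: 39.3
```

>>> drive_tool([
  {"x": 45, "y": 0, "z": 0, "rx": 0, "ry": 0, "rz": 0},
  {"x": 45, "y": 0, "z": 0, "rx": 0, "ry": 0, "rz": 0},
  {"x": 40, "y": 0, "z": 0, "rx": 0, "ry": 0, "rz": 0},
  {"x": 0, "y": 0, "z": 15, "rx": 0, "ry": 0, "rz": 0},
  {"x": 0, "y": 0, "z": 20, "rx": 0, "ry": 0, "rz": 0},
])

```text
t: 37.7
ee_pos: [0.4711, 0.2444, 0.0609]
ee_rot: [2.217, 2.224, 0.003]
ft_force: [0.6, -0.5, -0.9]
width: 0.0186
grip_force: 39.3
```

>>> drive_tool([
  {"x": 0, "y": 0, "z": 15, "rx": 0, "ry": 0, "rz": 0},
  {"x": 0, "y": 0, "z": 5, "rx": 0, "ry": 0, "rz": 0},
  {"x": 0, "y": 0, "z": 0, "rx": 0, "ry": 0, "rz": 0},
  {"x": 0, "y": 0, "z": 0, "rx": 0, "ry": 0, "rz": 0},
])

```text
t: 38.1
ee_pos: [0.4712, 0.2426, 0.0413]
ee_rot: [2.221, 2.221, 0.001]
ft_force: [-0.8, -0.7, -0.4]
width: 0.0195
grip_force: 39.3
```

>>> drive_tool([
  {"x": 0, "y": 2, "z": 4, "rx": 0, "ry": 0, "rz": 0},
  {"x": 0, "y": 0, "z": 4, "rx": 0, "ry": 0, "rz": 0},
  {"x": 0, "y": 0, "z": 2, "rx": 0, "ry": 0, "rz": 0},
  {"x": 0, "y": 0, "z": 0, "rx": 0, "ry": 0, "rz": 0},
  {"x": 0, "y": 0, "z": 0, "rx": 0, "ry": 0, "rz": 0},
])

```text
t: 38.6
ee_pos: [0.4728, 0.2426, 0.0309]
ee_rot: [-2.221, -2.222, 0.0]
ft_force: [0.3, 0.4, -0.7]
width: 0.019
grip_force: 39.3
```

>>> drive_tool([
  {"x": 0, "y": 0, "z": 0, "rx": 0, "ry": 0, "rz": 0},
  {"x": 0, "y": 0, "z": 0, "rx": 0, "ry": 0, "rz": 0},
  {"x": 0, "y": 0, "z": 0, "rx": 0, "ry": 0, "rz": 0},
  {"x": 0, "y": 0, "z": -25, "rx": 0, "ry": 0, "rz": 0},
  {"x": 0, "y": 0, "z": -45, "rx": 0, "ry": 0, "rz": 0},
], claw=0.3)

```text
t: 39.1
ee_pos: [0.47, 0.2418, 0.0985]
ee_rot: [-2.219, -2.219, 0.01]
ft_force: [0.8, -0.2, 0.4]
width: 0.0301
grip_force: 0.0
```

>>> drive_tool([
  {"x": 0, "y": 0, "z": -45, "rx": 0, "ry": 0, "rz": -8.5},
  {"x": 0, "y": 0, "z": -45, "rx": 0, "ry": 0, "rz": -8.5},
  {"x": 0, "y": 0, "z": -40, "rx": 0, "ry": 0, "rz": -8.5},
  {"x": 0, "y": 0, "z": 0, "rx": 0, "ry": 0, "rz": -8.5},
  {"x": 0, "y": 0, "z": 0, "rx": 0, "ry": 0, "rz": -8.5},
])

```text
t: 39.6
ee_pos: [0.4738, 0.243, 0.2332]
ee_rot: [1.255, 2.876, 0.004]
ft_force: [-0.1, 0.2, -0.8]
width: 0.0302
grip_force: 0.0
```

>>> drive_tool([
  {"x": 0, "y": 0, "z": 0, "rx": 0, "ry": 0, "rz": -8.5},
  {"x": 0, "y": 0, "z": 0, "rx": 0, "ry": 0, "rz": -8.5},
  {"x": 0, "y": 0, "z": 0, "rx": 0, "ry": 0, "rz": -8.5},
  {"x": 0, "y": 0, "z": 0, "rx": 0, "ry": 0, "rz": -8.5},
  {"x": 0, "y": 0, "z": 0, "rx": 0, "ry": 0, "rz": -8.5},
])

```text
t: 40.1
ee_pos: [0.4728, 0.2426, 0.2309]
ee_rot: [-0.127, -3.139, -0.0]
ft_force: [0.0, 0.7, 0.4]
width: 0.0301
grip_force: 0.0
```

>>> drive_tool([
  {"x": 30, "y": -40, "z": 0, "rx": 0, "ry": 0, "rz": -5},
  {"x": 30, "y": -40, "z": 0, "rx": 0, "ry": 0, "rz": 0},
  {"x": 30, "y": -40, "z": 0, "rx": 0, "ry": 0, "rz": 0},
  {"x": 0, "y": 0, "z": 0, "rx": 0, "ry": 0, "rz": 0},
  {"x": 0, "y": 0, "z": 0, "rx": 0, "ry": 0, "rz": 0},
])

```text
t: 40.6
ee_pos: [0.3796, 0.1248, 0.2314]
ee_rot: [0.003, 3.139, 0.0]
ft_force: [-0.3, 0.1, 1.0]
width: 0.0298
grip_force: 0.0
```

```bash
python3 - <<'E'
from h import *
o=state(); o,c=snap('wrist','w14.png'); bush(o,c)
ob,cb=snap('top'); 
u,v=map(int,w2p(o,c,[.46,.23,.02])); print(u,v)
a=cv2.resize(c['pixels'],None,fx=1,fy=1)
t=cv2.resize(cb['pixels'][165:305,150:440],(560,270),interpolation=cv2.INTER_CUBIC)
z=cv2.resize(c['pixels'][v-60:v+60,u-55:u+55],(220,240),interpolation=cv2.INTER_CUBIC)
im=np.zeros((600,780,3),np.uint8); im[:330,:560]=a[90:420]; im[330:,:560]=t; im[:240,560:]=z
cv2.imwrite('pics/final1.png',im[:,:,::-1])
E
```

```text
t 40.6 pos [0.3796 0.1248 0.2314] rot [[-1.0, 0.002, 0.002], [0.002, 1.0, 0.0], [-0.002, 0.0, -1.0]] F [-0.3  0.1  1. ] w 0.0298 g 0.0
[ 448  170   92   81 4391] [495.6 209.8] [0.3994 0.3444]
[ 352  241   55   56 1749] [378.8 269.7] [0.463  0.2329]
376 267
```

View pics/final1.png

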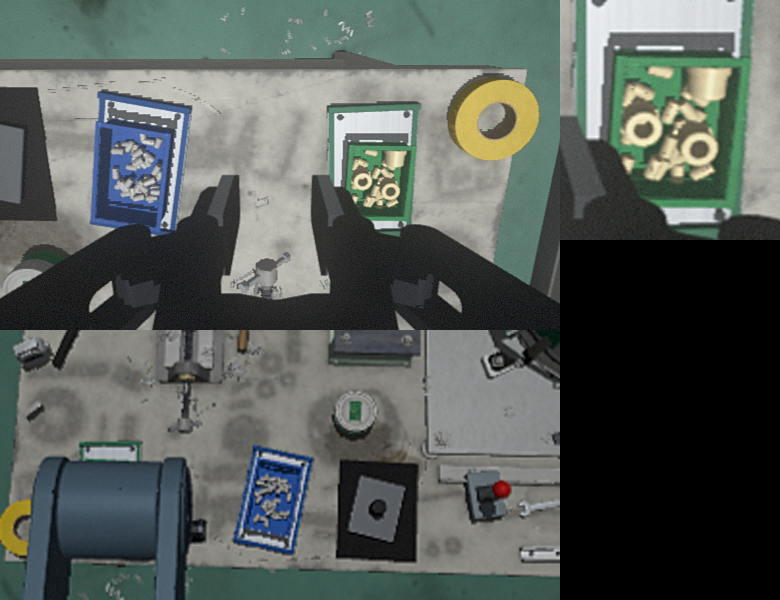

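All three bushes lie in the green tray in the green nest, blue tray in the blue nest, cover on the mat knob up, lever upright. Now the lever to run.

>>> drive_tool([
  {"x": -8.7, "y": -46, "z": 0, "rx": 0, "ry": 0, "rz": 0},
  {"x": -8.7, "y": -46, "z": 0, "rx": 0, "ry": 0, "rz": 0},
  {"x": -8.7, "y": -46, "z": 0, "rx": 0, "ry": 0, "rz": 0},
  {"x": -8.7, "y": -46, "z": 0, "rx": 0, "ry": 0, "rz": 0},
  {"x": -8.7, "y": -46, "z": 0, "rx": 0, "ry": 0, "rz": 0},
], claw=-0.2)

```text
t: 41.2
ee_pos: [0.4244, -0.106, 0.231]
ee_rot: [-0.003, 3.141, 0.0]
ft_force: [0.7, 0.1, 0.3]
width: 0.0511
grip_force: 0.0
```

>>> drive_tool([
  {"x": -8.7, "y": -46, "z": 0, "rx": 0, "ry": 0, "rz": 0},
  {"x": -8.7, "y": -46, "z": 0, "rx": 0, "ry": 0, "rz": 0},
  {"x": -8.7, "y": -46, "z": 0, "rx": 0, "ry": 0, "rz": 0},
  {"x": -8.7, "y": -46, "z": 0, "rx": 0, "ry": 0, "rz": 0},
  {"x": -8.7, "y": -49, "z": 0, "rx": 0, "ry": 0, "rz": 0},
])

```text
t: 41.7
ee_pos: [0.4683, -0.339, 0.2301]
ee_rot: [0.003, -3.141, -0.001]
ft_force: [0.3, 0.7, -0.1]
width: 0.0514
grip_force: 0.0
```

>>> drive_tool([
  {"x": 0, "y": 0, "z": 40, "rx": 0, "ry": 0, "rz": 0},
  {"x": 0, "y": 0, "z": 30, "rx": 0, "ry": 0, "rz": 0},
  {"x": 0, "y": 0, "z": 0, "rx": 0, "ry": 0, "rz": 0},
  {"x": 0, "y": 0, "z": 0, "rx": 0, "ry": 0, "rz": 0},
])

```text
t: 42.1
ee_pos: [0.4674, -0.337, 0.1605]
ee_rot: [0.003, -3.141, -0.002]
ft_force: [-1.1, 0.5, -0.2]
width: 0.0511
grip_force: 0.0
```

Down to 0.083, grip, and swing along the arc.

>>> drive_tool([
  {"x": 0, "y": 0, "z": 35, "rx": 0, "ry": 0, "rz": 0},
  {"x": 0, "y": 0, "z": 25, "rx": 0, "ry": 0, "rz": 0},
  {"x": 0, "y": 0, "z": 13, "rx": 0, "ry": 0, "rz": 0},
  {"x": 0, "y": 0, "z": 6, "rx": 0, "ry": 0, "rz": 0},
  {"x": 0, "y": 0, "z": 0, "rx": 0, "ry": 0, "rz": 0},
])

```text
t: 42.6
ee_pos: [0.4673, -0.3379, 0.0827]
ee_rot: [-0.001, 3.141, -0.001]
ft_force: [0.6, 0.6, 0.4]
width: 0.0512
grip_force: 0.0
```

>>> drive_tool([
  {"x": 0, "y": 0, "z": 0, "rx": 0, "ry": 0, "rz": 0},
  {"x": 0, "y": 0, "z": 0, "rx": 0, "ry": 0, "rz": 0},
  {"x": 0, "y": 0, "z": 0, "rx": 0, "ry": 0, "rz": 0},
  {"x": 0, "y": 0, "z": 0, "rx": 0, "ry": 0, "rz": 0},
  {"x": 0, "y": 0, "z": 0, "rx": 0, "ry": 0, "rz": 0},
], claw=1, squeeze=20)

```text
t: 43.1
ee_pos: [0.4675, -0.3384, 0.0835]
ee_rot: [-0.0, 3.14, -0.003]
ft_force: [-0.1, 0.6, 5.7]
width: 0.0246
grip_force: 19.5
```

>>> drive_tool([
  {"x": -8, "y": 1.2, "z": 0.4, "rx": 0, "ry": 0, "rz": 0},
  {"x": -8.7, "y": 1.2, "z": 1.3, "rx": 0, "ry": 0, "rz": 0},
  {"x": -8.5, "y": 1.2, "z": 2.4, "rx": 0, "ry": 0, "rz": 0},
  {"x": -8.1, "y": 1.2, "z": 3.2, "rx": 0, "ry": 0, "rz": 0},
  {"x": -4.5, "y": 0.6, "z": 2.2, "rx": 0, "ry": 0, "rz": 0},
])

```text
t: 43.6
ee_pos: [0.5057, -0.3326, 0.0733]
ee_rot: [-0.001, 3.14, -0.002]
ft_force: [-0.0, 0.0, 5.0]
width: 0.0245
grip_force: 20.2
```

>>> drive_tool([
  {"x": 0, "y": 0, "z": 0, "rx": 0, "ry": 0, "rz": 0},
  {"x": 0, "y": 0, "z": 0, "rx": 0, "ry": 0, "rz": 0},
  {"x": 0, "y": 0, "z": 0, "rx": 0, "ry": 0, "rz": 0},
])

```text
t: 43.9
ee_pos: [0.5054, -0.3327, 0.0733]
ee_rot: [-0.0, 3.139, -0.002]
ft_force: [1.8, 0.6, 5.0]
width: 0.0245
grip_force: 20.2
```

>>> drive_tool([
  {"x": 0, "y": 0, "z": 0, "rx": 0, "ry": 0, "rz": 0},
  {"x": 0, "y": 0, "z": 0, "rx": 0, "ry": 0, "rz": 0},
  {"x": 0, "y": 0, "z": 0, "rx": 0, "ry": 0, "rz": 0},
  {"x": 0, "y": 0, "z": -30, "rx": 0, "ry": 0, "rz": 0},
  {"x": 0, "y": 0, "z": -40, "rx": 0, "ry": 0, "rz": 0},
], claw=-0.2)

```text
t: 44.4
ee_pos: [0.5024, -0.3306, 0.14]
ee_rot: [-0.0, -3.137, -0.007]
ft_force: [0.4, -0.1, 0.7]
width: 0.0515
grip_force: 0.0
```

>>> drive_tool([
  {"x": 33, "y": 4, "z": -40, "rx": 0, "ry": 0, "rz": 0},
  {"x": 33, "y": 4, "z": -40, "rx": 0, "ry": 0, "rz": 0},
  {"x": 40, "y": 4, "z": -40, "rx": 0, "ry": 0, "rz": 0},
  {"x": 30, "y": 0, "z": -40, "rx": 0, "ry": 0, "rz": 0},
  {"x": 0, "y": 0, "z": 0, "rx": 0, "ry": 0, "rz": 0},
])

```text
t: 44.9
ee_pos: [0.3747, -0.3231, 0.3008]
ee_rot: [0.003, 3.137, -0.014]
ft_force: [1.3, -0.8, 0.5]
width: 0.0512
grip_force: 0.0
```

>>> drive_tool([
  {"x": 0, "y": 0, "z": 0, "rx": 0, "ry": 0, "rz": 0},
  {"x": 0, "y": 0, "z": 0, "rx": 0, "ry": 0, "rz": 0},
])

```text
t: 45.1
ee_pos: [0.3755, -0.3205, 0.2933]
ee_rot: [0.0, -3.141, -0.003]
ft_force: [0.0, -0.8, -0.2]
width: 0.0511
grip_force: 0.0
```

```bash
python3 - <<'E'
from h import *
o=state(); o,c=snap('wrist','w15.png')
h=cv2.cvtColor(c['pixels'],cv2.COLOR_RGB2HSV)
m=((h[...,0]<10)|(h[...,0]>170))&(h[...,1]>110)&(h[...,2]>50)
n,_,s,ce=cv2.connectedComponentsWithStats(m.astype(np.uint8))
for i in range(1,n):
  if s[i][4]>100: print(s[i],ce[i],p2w(o,c,s[i][0]+s[i][2]/2-.5,s[i][1]+s[i][3]/2-.5,.0925))
o,c=snap('top','t3.png'); 
m=cv2.inRange(cv2.cvtColor(c['pixels'],cv2.COLOR_RGB2HSV),(100,100,60),(125,255,255))
for lab,(x0,x1,y0,y1) in {'blue nest+tray':(265,325,215,290)}.items():
    y,x=np.nonzero(m[y0:y1,x0:x1]); print(lab,p2w(o,c,x.mean()+x0,y.mean()+y0,.02))
bush(o,c)
c0=cv2.imread('pics/top0.png')[:,:,::-1]; d=cv2.absdiff(c['pixels'],c0).max(2)
for n,(u,v) in dict(tin=(335,208),counter=(166,177),gauge=(168,207),bush1=(217,201),bush2=(295,202),bush3=(242,264)).items(): print(n,d[v-8:v+8,u-8:u+8].mean().round(1))
E
```

```text
t 45.1 pos [ 0.3755 -0.3205  0.2933] rot [[-1.0, -0.0, -0.001], [-0.0, 1.0, 0.002], [0.001, 0.002, -1.0]] F [ 0.  -0.8 -0.2] w 0.0511 g 0.0
[252 307  23  22 403] [262.87593052 316.90322581] [ 0.50584055 -0.33218597  0.0925    ]
blue nest+tray [ 0.44948281 -0.01905575  0.02      ]
[287  90  21  15 208] [297.6  97.1] [ 0.9328 -0.0268]
[274 143   5  32  62] [276.1 158.5] [0.7319 0.0332]
[195 235  20  23 342] [204.9 246. ] [0.4614 0.2305]
[149 253  29  29 552] [163.1 266.8] [0.3981 0.346 ]
tin 4.0
counter 3.4
gauge 3.6
bush1 16.7
bush2 15.5
bush3 15.2
```

```bash
python3 -c "
from cell import ctrl
print(ctrl.sign_off())"
```

```text
the job is handed in; nothing more can be done
None
```

I did every step and handed the job in at about 45 s of robot time; `sign_off` returned no verdict, so the pass is not confirmed. My last camera readings put each tray in its own nest, the three bushes in the green tray, the cover knob up on the mat, the lever at about 0.95–0.99 rad, and the tin, counter and gauge block unmoved. One hard contact showed about 98 N at the wrist, under the 120 N limit, when the first bush went into the tray.

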